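Screw down a hanging eye with a bar

TASK

Take the red-handled steel bar from its stand, slide it through the loop of the brass screw eye standing in the wooden hanger board, and use it to turn the eye clockwise (seen from above) until its collar is snug on the wood: stop when you feel it tighten, for forcing it further tears the threaded insert out of the board. Then draw the bar out and lay it back on its stand as it was. Do not turn the eye with the fingers, and leave the pots and other things where they are.

Things in the scene. Friction and masses are not known exactly. Their poses are not given: they have to be found in the camera images.
- board: wooden hanger board 100 x 250 x 45 mm (x, y, z) fixed to the table between two dark end cheeks 36 mm high and 22 mm thick. Origin: centre of its underside; its top face is 45 mm above.
- eye: brass screw eye upright in a threaded insert in the board's top: collar disc 26 mm wide, 4 mm thick, then a neck 8 mm thick, then a closed round loop of 6 mm wire (26 mm outside, 14 mm inside). Origin: centre of the collar's underside, on the vertical screw axis. The loop lies in the eye's y-z plane; its hole runs along the eye's x axis (enter from either side). It stays where it is left and has no play.
- loop (a point): centre of the loop's hole, 44 mm above the collar's underside, axes as the eye's (x along the hole). Clockwise from above, the eye sinks 1.25 mm a turn; its collar starts 0.1 to 0.38 mm above the wood, so it needs some 0.5 to 1.9 rad: the readings are too coarse to tell, it must be felt.
- collar_foot (a point): centre of the underside of the eye's collar, on the screw axis
- seat (a point): point on the board's top face on the screw's axis where the collar's underside comes to rest (z up). The eye turns against a drag of about 0.1 N m; once the collar meets the wood the torque rises by about 4 N m per rad. Stopping at 0.2 to 0.4 N m is snug; above about 0.55 N m the insert tears loose.
- bar: turning bar: red square handle 60 x 18 x 18 mm, a round-ended steel rod 10 mm thick and 80 mm long out of one end. Origin: centre of the handle; x along the bar to the tip; 90 g, may differ by a quarter. In the loop the bar can yaw about 0.64 rad either way from the hole's axis before it binds on both sides of the ring and turns the eye.
- bar_tip (a point): tip of the rod, 110 mm from the handle's centre
- bar_25 (a point): point on the rod's axis 25 mm from the tip
- bar_45 (a point): point on the rod's axis 45 mm from the tip
- bar_65 (a point): point on the rod's axis 65 mm from the tip
- bar_mid (a point): point on the bar's axis 30 mm from the handle's centre towards the tip, where handle and rod meet
- stand: fixed wooden stand: base plate 180 x 70 x 12 mm, a post 14 mm wide under the tail of the handle, an open black V cradle about 38 mm wide under the rod near its tip. Origin: on the table under the place of the handle's centre; x along the resting bar to its tip. The resting bar's axis is 50 mm above the table; the handle's middle is free beside and beneath.
- cradle (a point): where the point bar_mid lies when the bar is in place on its stand: 30 mm along x from the stand's origin, 50 mm above the table
- pot_a: terracotta pot, 96 mm wide, 85 mm high, to be left alone; origin under its centre
- pot_b: blue glazed pot, 84 mm wide, 70 mm high, to be left alone; origin under its centre
- bowl: white bowl, 100 mm wide, 50 mm high, to be left alone; origin under its centre
- jar: amber jar, 70 mm wide, 100 mm high, to be left alone; origin under its centre
- figure: clay figure, 56 mm wide, 84 mm high, to be left alone; origin under its centre
- spare_eye: spare brass screw eye lying flat on the table, 70 mm long, to be left alone; origin at its ring's centre
- brush: small brush lying on the table, to be left alone
Things that resemble listed ones, but are neither listed nor needed, are in the scene too. Of the things like the stand, leave any that is orange or purple; of the rest the larger one is meant.

How it is judged:
By the outcome, as a careful person would: the job done as asked, in the order asked, and still so for the second after the job is handed in, with the robot touching nothing.
It also fails if it takes over 72 s, if anything falls off the work surface, if the arm or the gripper's body presses on something with over 40 N, if the wrist force passes 120 N, or if a joint passes its speed limit or range.

ROBOT

A 7-joint arm with a two-finger parallel gripper is mounted at the origin on the work surface. World frame = base frame: x ahead of the robot, y to its left, z up, the work surface at z = 0. Lengths are in m, angles in rad, forces in N, time in s.
With the tool pointing down it reaches from about 0.425 to 0.875 m from the base axis. Payload 4.7 kg.
Tool frame: the origin (TCP) lies at the very end of the fingers, on their centre line; the grasp point (between the pads) lies behind it (ctrl.tcp_to_grasp is the y of the grasp point in the tool frame, in m); y points along the fingers, x is the direction in which the jaws open and shut, and the axes are right-handed (so a half turn about y gives the same grasp; the last joint's range is limited). The gripper opens to 87 mm and grips with 3 to 60 N. Pads are 19 mm wide; open, the fingers measure 117 mm over their backs; the gripper's body (75 mm by 190 mm) begins 51 mm behind the grasp point.
Start: joints at [1.233, 0.321, -0.07, 1.45, 0.023, 1.371, -0.057], TCP at [0.224, -0.61, 0.223] pointing down, gripper open.
Joint ranges: [-2.86, 2.86], [-0.3, 2.09], [-1.38, 1.24], [0.06, 2.45], [-1.56, 4.7], [0.09, 2.05], [-2.69, 2.69]. Speed limits (rad/s): [2.57, 2.57, 3.14, 3.14, 3.14, 3.14, 3.14].

INTERFACE

Orientations are given as a rotation vector (axis times angle).
In Python, from bench import ctrl, get_image, workorder gives the robot as it stands.
- The arm moves only by the tool drive_tool, never from a script. Its argument "increments" is text: rows parted by semicolons, each of 5 numbers parted by spaces: the shift along the tool's x, y, z in mm, then the turn about the tool's y in degrees, then the closure in counts, from 0 (fully open) to 255 (shut). In form: tx ty tz yaw fingers; .... A call has 1 to 20 rows; each row shifts and turns the commanded pose from where the row before left it, along the tool's axes as they then stand; what a row does not reach is not made up. A row lasts 1/8 s, in which the tool goes at most 62.5 mm and 10.7 degrees, less where a joint would pass 70% of its speed; a pose out of reach is approached as far as the arm can. A call is refused whole if a number of a shift passes 62.5 or a number of a turn 10.7, either way. A call with a gripper value outside its range is refused whole. The fingers move at their own pace and stop on an object; "squeeze" is the grip in N (left out, the last holds). Time passes only in rows, so rows that do not move let the fingers close. It gives the time, the measured TCP pose, the force and the opening at its end, in the units of the state.
- ctrl.get_state(): the state, without advancing time (a new reading comes with each control period).
- get_image(name): name is "side" or "top" or "wrist"; returns a dict with "img" (480x640x3 uint8, red, green, blue), "mtx" (3x3 intrinsics, pixels), "camera_from_world" (4x4, takes a point from world to camera coordinates). Camera axes: x right, y up, looking along -z (the intrinsics and any distortion apply to the point x, -y, -z); pixel columns grow to the right and rows downward; lengths in m; the calibration is good to about 2 mm. A picture is of the moment at which its call begins. There is no depth.
- workorder.close_job(): hands the job in, once; it reports no verdict.
The state is a dict: "time": time; "joint_positions": joint angles; "qd": joint speeds; "joint_torque": joint torques, N m; "position": TCP position; "tool_rot": TCP orientation; "ft_force": force on the tool from outside, world axes, zero at the start; "torque": the same for the moment, N m; "grip_width": opening from 0.0 (shut) to 1.0 (fully open).
Only numpy, scipy, OpenCV 4.12 (cv2) and the standard library are available. Lean on these libraries where they do the work, as an engineer would, in place of code of your own. Each camera call takes 0.05 s, during which the arm holds its last target.

## Working session

There is one attempt and no reset: what is moved stays moved. The work goes in short steps, Python scripts to look and compute and a tool call to move; the robot and the scene stay as the last step left them, time stands still between calls to the robot, and variables do not carry over. Pictures are saved under pics/ and viewed, and the job is handed in when it is done.

Besides the shell and the picture viewer there is one more tool, called after ">>>" by a JSON object that holds its "fn" and its "kwargs", one argument or row to a line. drive_tool: Moves the arm, as the interface text tells. Its arguments: {"type":"object","properties":{"increments":{"type":"string"},"squeeze":{"type":"number"}},"required":["increments"]}

```bash
ls; mkdir -p pics
cat > h.py <<'E'
import numpy as np, cv2
from bench import ctrl, get_image, workorder
def snap(n,f):
    d=get_image(n); cv2.imwrite(f'pics/{f}.png',d['img'][:,:,::-1]); np.savez(f'pics/{f}.npz',**{k:d[k] for k in d if k in('img','mtx','camera_from_world')}); return d
def load(f): return dict(np.load(f'pics/{f}.npz'))
def proj(d,p):
    p=np.asarray(p,float); c=d['camera_from_world']@np.append(p,1); q=d['mtx']@np.array([c[0],-c[1],-c[2]]); return q[:2]/q[2]
def ray(d,u,v):
    T=d['camera_from_world']; r=np.linalg.inv(d['mtx'])@np.array([u,v,1.]); r=np.array([r[0],-r[1],-r[2]]); R=T[:3,:3]; o=-R.T@T[:3,3]; return o,R.T@r
def onz(d,u,v,z):
    o,r=ray(d,u,v); return o+r*(z-o[2])/r[2]
E
python3 - <<'E'
from h import *
for n in('side','top','wrist'):
    d=snap(n,n+'0'); print(n,[k for k in d],d['mtx'].round(1).tolist(), ray(d,320,240)[0].round(3), ray(d,320,240)[1].round(3))
s=ctrl.get_state(); print(s); print(ctrl.tcp_to_grasp, [x for x in dir(ctrl) if x[0]!='_'])
E
```

```text
pics
side ['img', 'mtx', 'camera_from_world'] [[541.9, 0.0, 319.5], [0.0, 541.9, 241.3], [0.0, 0.0, 1.0]] [0.211 0.967 1.107] [ 0.216 -0.677 -0.704]
top ['img', 'mtx', 'camera_from_world'] [[578.7, 0.0, 318.5], [0.0, 578.7, 249.7], [0.0, 0.0, 1.0]] [ 0.361 -0.012  1.445] [ 0.128 -0.018 -0.992]
wrist ['img', 'mtx', 'camera_from_world'] [[402.1, 0.0, 312.9], [0.0, 402.1, 234.1], [0.0, 0.0, 1.0]] [ 0.286 -0.587  0.384] [-0.233 -0.102 -0.967]
{'time': 0.15, 'joint_positions': array([ 1.23306729,  0.32160591, -0.07007807,  1.4513686 ,  0.0225776 ,
        1.37076851, -0.05688791]), 'qd': array([ 3.76619958e-04, -2.20584843e-04, -8.37014756e-05, -2.78321388e-03,
        1.88322974e-03, -2.64252426e-04,  1.30993701e-03]), 'joint_torque': array([-1.62783626e-04, -4.91796792e+01, -4.04568762e-01, -3.12875998e+01,
       -6.39369688e-02,  4.04677482e-02,  1.05412917e-04]), 'position': array([ 0.22382511, -0.60982777,  0.22175623]), 'tool_rot': array([-1.35461427,  0.94707283, -0.94516548]), 'ft_force': array([-0.78871545, -0.30272406,  0.47425734]), 'torque': array([-0.01048072,  0.0259584 , -0.01092763]), 'grip_width': 1.0001652901894922}
-0.0187 ['MotionError', 'get_state', 'tcp_to_grasp']
```

View pics/side0.png

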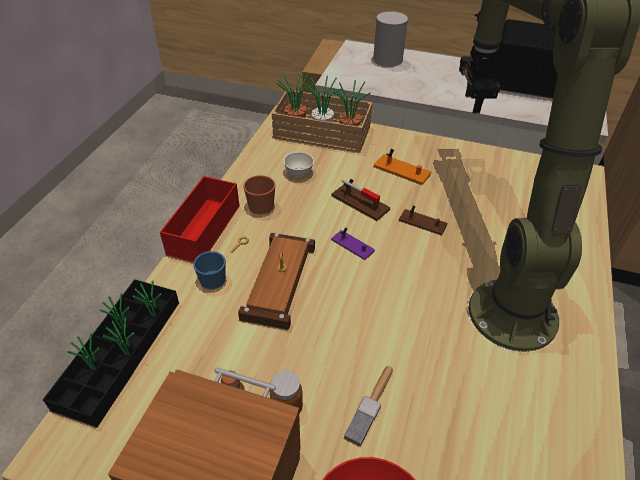

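View pics/top0.png

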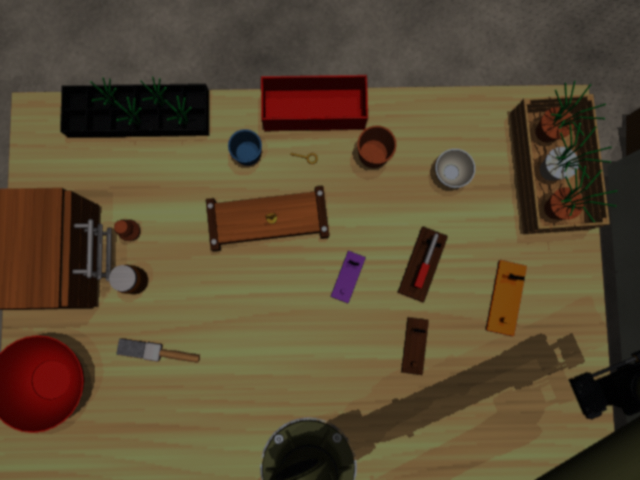

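View pics/wrist0.png

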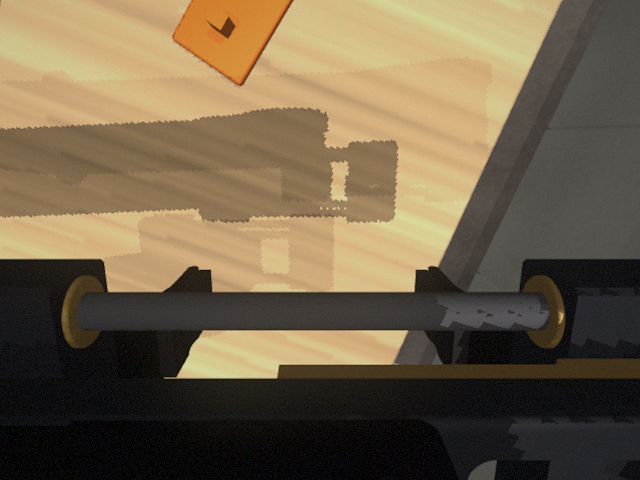

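Top view: red handle around (423,275), rod tip (433,238) on the larger brown stand. Eye at (271,217) on the board. Next I'll measure with crops and masks.

Run:
```python
from h import *
t=load('top0');s=load('side0')
def crop(d,x0,y0,x1,y1,k): return cv2.resize(d['img'][y0:y1,x0:x1],None,fx=k,fy=k,interpolation=cv2.INTER_CUBIC)[:,:,::-1]
a=crop(t,380,210,460,310,6); b=crop(t,200,180,340,255,5)
cv2.imwrite('pics/c1.png',a);cv2.imwrite('pics/c2.png',b)
cv2.imwrite('pics/c3.png',crop(s,325,165,400,225,8)); cv2.imwrite('pics/c4.png',crop(s,235,225,325,330,5))
for n,d,box in(('top',t,(380,210,460,310)),('side',s,(325,165,400,225))):
    im=d['img'].astype(int);m=(im[...,0]>120)&(im[...,1]<60)&(im[...,2]<60)
    mm=np.zeros_like(m);mm[box[1]:box[3],box[0]:box[2]]=1;m&=mm
    ys,xs=np.nonzero(m);r=cv2.minAreaRect(np.c_[xs,ys].astype(np.float32));print(n,len(xs),xs.mean(),ys.mean(),r)
```

```text
top 0 nan nan ((0.0, 0.0), (0.0, 0.0), 0.0)
side 72 370.5138888888889 192.80555555555554 ((376.2222900390625, 181.99559020996094), (17.85080337524414, 29.029733657836914), 27.474428176879883)<stdin>:10: RuntimeWarning: Mean of empty slice.
  ret = ret.dtype.type(ret / rcount)
```

View pics/c1.png

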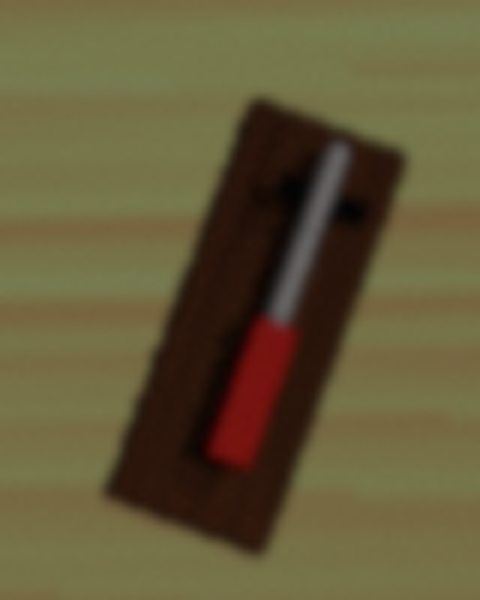

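View pics/c2.png

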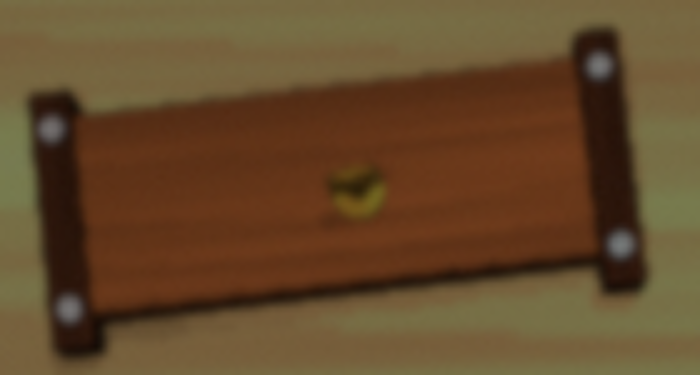

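View pics/c3.png

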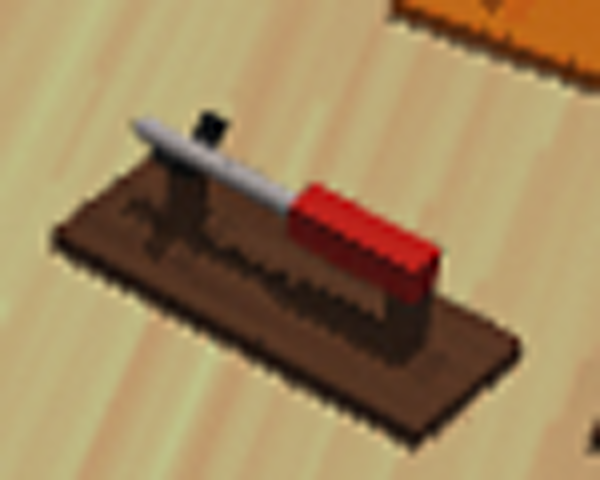

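View pics/c4.png

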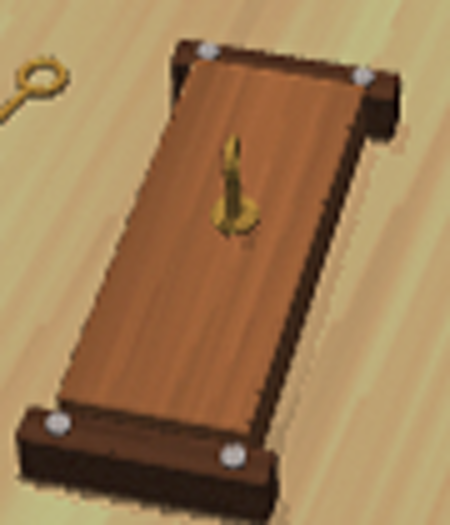

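Run:
```python
from h import *
from scipy.spatial.transform import Rotation as R
st=ctrl.get_state(); M=R.from_rotvec(st['tool_rot']).as_matrix(); print(M.round(3)); p=st['position']
w=load('wrist0'); print('tcp px',proj(w,p),'grasp',proj(w,p+M@[0,-.0187,0]))
print('pads', [proj(w,p+M@[sx*.0435,-.0187,0]).round(0) for sx in(-1,1)])
T=w['camera_from_world'];Tt=np.eye(4);Tt[:3,:3]=M;Tt[:3,3]=p; C=(T@Tt); print('cam from tool',C.round(4))
t=load('top0');s=load('side0')
f=lambda x,y:(380+x/6-.5+.08,210+y/6-.5+.08)
tip=onz(t,*f(340,143),.053);mid=onz(t,*f(283,320),.053);end=onz(t,*f(230,465),.059)
print('tip',tip,'mid',mid,'end',end, 'yaw',np.arctan2(*(tip-mid)[1::-1]),np.arctan2(*(tip-end)[1::-1]),np.linalg.norm(tip-mid),np.linalg.norm(tip-end))
g=lambda x,y:(325+x/8-.5,165+y/8-.5)
print('side tip',onz(s,*g(142,125),.053),'mid',onz(s,*g(302,200),.055))
# stand base corners at z .012
for c in((258,97),(405,158),(262,553),(107,490)): print('stand',onz(t,*f(*c),.012).round(4))
k=lambda x,y:(200+x/5-.4,180+y/5-.4)
for c in((51,129),(69,309),(598,66),(620,244)): print('screw',onz(t,*k(*c),.038).round(4))
print('eye collar top',onz(t,*k(357,195),.049))
kk=lambda x,y:(235+x/5-.4,225+y/5-.4)
for c in((207,50),(363,76),(58,423),(233,456)): print('sscrew',onz(s,*kk(*c),.038).round(4))
print('side collar',onz(s,*kk(236,214),.049),'loop',onz(s,*kk(233,153),.089))
```

```text
[[ 0.345 -0.001  0.939]
 [-0.939  0.001  0.345]
 [-0.001 -1.    -0.   ]]
tcp px [313.71364763 292.26386557] grasp [313.76613127 310.74575307]
pads [array([201., 311.]), array([427., 311.])]
cam from tool [[ 1.000e+00  8.000e-04 -1.000e-04  3.000e-04]
 [-1.000e-04  2.399e-01  9.708e-01 -2.500e-02]
 [ 8.000e-04 -9.708e-01  2.399e-01 -1.729e-01]
 [ 0.000e+00  0.000e+00  0.000e+00  1.000e+00]]
tip [ 0.55277277 -0.32017     0.053     ] mid [ 0.48113452 -0.29412659  0.053     ] end [ 0.42285987 -0.26937209  0.059     ] yaw -0.3486864393815601 -0.3727369012751873 0.07622530667575929 0.13962015393044702
side tip [ 0.55234916 -0.32050927  0.053     ] mid [ 0.48095156 -0.29409436  0.055     ]
stand [ 0.5784 -0.2957  0.012 ]
stand [ 0.5516 -0.3562  0.012 ]
stand [ 0.3885 -0.2899  0.012 ]
stand [ 0.4156 -0.2268  0.012 ]
screw [0.6339 0.2325 0.038 ]
screw [0.5444 0.2235 0.038 ]
screw [ 0.6611 -0.0374  0.038 ]
screw [ 0.572  -0.0465  0.038 ]
eye collar top [0.59662776 0.0815894  0.049     ]
sscrew [ 0.6641 -0.0415  0.038 ]
sscrew [ 0.5737 -0.0503  0.038 ]
sscrew [0.6362 0.2296 0.038 ]
sscrew [0.5467 0.2208 0.038 ]
side collar [0.59925576 0.07958167 0.049     ] loop [0.60149858 0.07370659 0.089     ]
```

>>> {"fn": "drive_tool", "kwargs": {
  "increments": "-28.5 7.5 41 0 0;-28.5 7.5 41 0 0;-28.5 7.5 41 0 0;-28.5 7.5 41 0 0;-28.5 7.5 41 0 0;-28.5 7.5 41 0 0;-28.5 7.5 41 0 0;-28.5 7.5 41 0 0;0 0 0 10.4 0;0 0 0 10.4 0;0 0 0 10.4 0;0 0 0 10.4 0;0 0 0 0 0;0 0 0 0 0"
}}

```text
time: 1.9
position: [0.4532, -0.2831, 0.1624]
tool_rot: [-1.01, 1.477, -1.477]
ft_force: [-0.2, 0.2, 1.2]
grip_width: 0.999
```

```bash
cat >> h.py <<'E'
from scipy.spatial.transform import Rotation as R
def pose():
    s=ctrl.get_state(); M=R.from_rotvec(s['tool_rot']).as_matrix(); return s,s['position'],M
def rep():
    s,p,M=pose(); print('t',round(s['time'],2),'p',p.round(4),'yaw z',round(float(np.arctan2(M[1,2],M[0,2])),4),'tilt',M[:,1].round(4),'F',s['ft_force'].round(2),'T',s['torque'].round(3),'grip',round(float(s['grip_width']),3),'q',s['joint_positions'].round(2))
    return s,p,M
E
python3 - <<'E'
from h import *
rep(); d=snap('wrist','w1')
s,p,M=pose(); print(proj(d,p))
E
```

```text
t 1.9 p [ 0.4532 -0.2831  0.1624] yaw z -0.3712 tilt [-2.e-04  1.e-04 -1.e+00] F [-0.17  0.19  1.25] T [ 0.063  0.066 -0.031] grip 0.999 q [ 0.78  0.13 -0.29  1.81  0.04  1.21 -1.47]
[314.55726037 291.36174892]
```

View pics/w1.png

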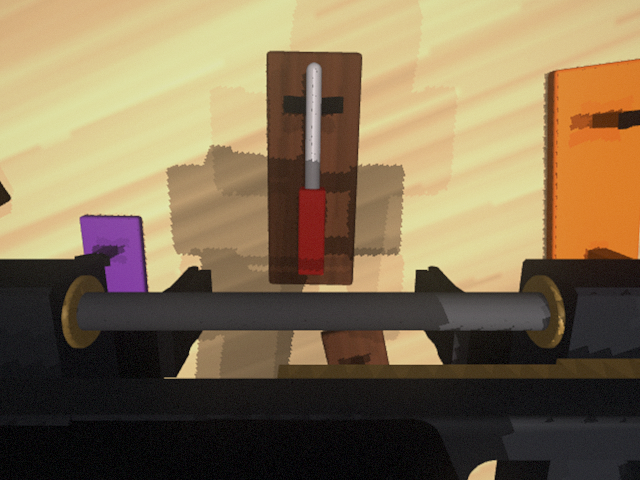

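Run:
```python
from h import *
d=load('w1');im=d['img'].astype(int)
m=((im[...,0]>110)&(im[...,1]<60)&(im[...,2]<60)).astype(np.uint8)
n,l,st,c=cv2.connectedComponentsWithStats(m);i=1+np.argmax(st[1:,4]);print(st[i])
ys,xs=np.nonzero(l==i);r=cv2.minAreaRect(np.c_[xs,ys].astype(np.float32));print(r);b=cv2.boxPoints(r)
# rows centreline
P=[]
for y in range(195,272,8):
    q=xs[ys==y]
    if len(q):P.append(onz(d,q.mean(),y,.059))
P=np.array(P);f=np.polyfit(P[:,0],P[:,1],1);print('handle yaw',np.arctan(f[0]))
front=onz(d,312.5,190,.059);back=onz(d,311,274,.059);print(front,back,np.linalg.norm(front-back))
# rod: bright low-saturation
ro=[]
for y in range(70,185,6):
    q=np.nonzero((im[y,290:335].min(1)>95)&(np.ptp(im[y,290:335],axis=1)<40))[0]
    if len(q)>5: ro.append(np.r_[onz(d,290+(q.min()+q.max())/2,y,.052)[:2],len(q)])
ro=np.array(ro);print(ro[:,2]);f=np.polyfit(ro[:,0],ro[:,1],1);print('rod yaw',np.arctan(f[0]))
print('tip',onz(d,314,63,.05))
s,p,M=pose();c=(front+back)/2;print('handle c',c,'in tool',M.T@(c-p))
```

```text
[ 299  190   26   71 1728]
((311.5, 225.0), (70.0, 25.0), 90.0)
handle yaw -0.38695653269371216
[ 0.481401   -0.29298919  0.059     ] [ 0.42704134 -0.27068791  0.059     ] 0.05875644841455387
[14. 14. 14. 14. 14. 14. 15. 15. 14. 14. 14. 14. 14. 14. 14. 14. 10. 11.
 11. 11.]
rod yaw -0.38798319521901053
tip [ 0.55543978 -0.32284789  0.05      ]
handle c [ 0.45422117 -0.28183855  0.059     ] in tool [-0.0015335   0.10342508  0.0005003 ]
```

>>> {"fn": "drive_tool", "kwargs": {
  "increments": "-1.5 0 0.5 1 0;0 40 0 0 0;0 40 0 0 0;0 35 0 0 0;0 16 0 0 0;0 0 0 0 0;0 0 0 0 0"
}}

```text
time: 2.82
position: [0.4555, -0.2826, 0.033]
tool_rot: [-0.997, 1.489, -1.493]
ft_force: [0.1, -0.2, 0.8]
grip_width: 1.0
```

Run:
```python
from h import *
rep(); d=snap('side','s1'); im=d['img'][150:250,300:430];cv2.imwrite('pics/s1c.png',cv2.resize(im,None,fx=6,fy=6)[:,:,::-1])
```

```text
t 2.83 p [ 0.4555 -0.2826  0.033 ] yaw z -0.3916 tilt [ 0.0021 -0.0014 -1.    ] F [ 0.07 -0.21  0.81] T [ 0.024  0.045 -0.003] grip 1.0 q [ 0.76  0.27 -0.29  1.93  0.09  0.95 -1.53]
```

View pics/s1c.png

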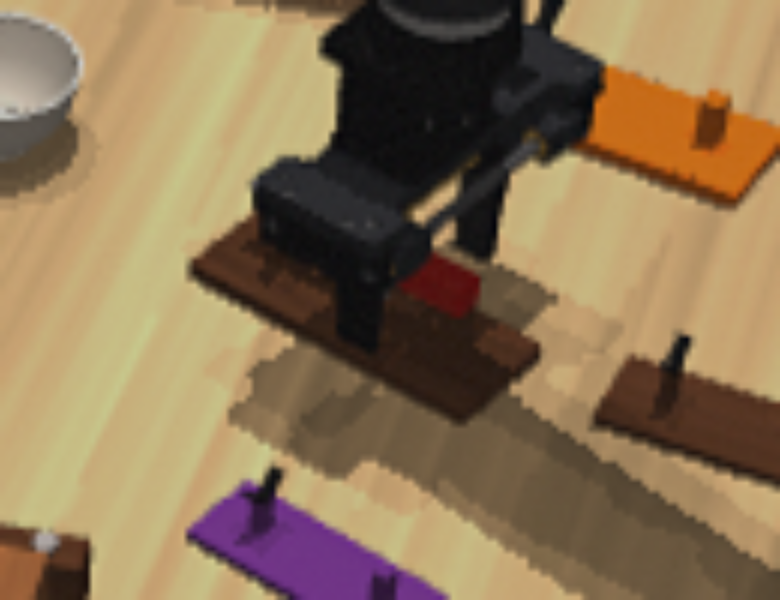

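>>> {"fn": "drive_tool", "kwargs": {
  "increments": "0 0 0 0 190;0 0 0 0 255;0 0 0 0 255;0 0 0 0 255;0 0 0 0 255;0 0 0 0 255",
  "squeeze": 60
}}

```text
time: 3.62
position: [0.4543, -0.282, 0.0315]
tool_rot: [-0.998, 1.492, -1.492]
ft_force: [-0.4, -0.3, -0.1]
grip_width: 0.399
```

Run:
```python
from h import *
rep()
```

```text
t 3.62 p [ 0.4543 -0.282   0.0315] yaw z -0.3917 tilt [-1.e-04 -0.e+00 -1.e+00] F [-0.43 -0.34 -0.06] T [ 0.09   0.017 -0.013] grip 0.399 q [ 0.76  0.27 -0.29  1.93  0.09  0.95 -1.53]
```

Fingers still closing (0.4; expected about 0.21).

>>> {"fn": "drive_tool", "kwargs": {
  "increments": "0 0 0 0 255;0 0 0 0 255;0 0 0 0 255;0 0 0 0 255"
}}

```text
time: 4.12
position: [0.4543, -0.282, 0.0315]
tool_rot: [-0.998, 1.492, -1.492]
ft_force: [0.3, 0.2, -0.1]
grip_width: 0.197
```

Run:
```python
from h import *
rep()
```

```text
t 4.12 p [ 0.4543 -0.282   0.0315] yaw z -0.3917 tilt [ 0.e+00 -1.e-04 -1.e+00] F [ 0.33  0.23 -0.08] T [0.067 0.031 0.067] grip 0.197 q [ 0.76  0.27 -0.29  1.93  0.09  0.95 -1.53]
```

>>> {"fn": "drive_tool", "kwargs": {
  "increments": "0 -15 0 0 255;0 -40 0 0 255;0 -57 0 0 255;0 -58 0 0 255;-47.8 0 13 0 255;-47.8 0 13 0 255;-47.8 0 13 0 255;-47.8 0 13 0 255;-47.8 0 13 0 255;-47.8 0 13 0 255;-47.8 0 13 0 255;-47.8 0 13 0 255;-47.8 0 13 0 255;-47.8 0 13 0 255"
}}

```text
time: 5.88
position: [0.7579, 0.111, 0.2026]
tool_rot: [-0.997, 1.491, -1.492]
ft_force: [1.0, -0.4, -0.5]
grip_width: 0.199
```

>>> {"fn": "drive_tool", "kwargs": {
  "increments": "0 0 0 -10.5 255;0 0 0 -10.5 255;0 0 0 -10.5 255;0 0 0 -10.5 255;0 0 0 -10.5 255;0 0 0 -10.5 255;0 0 0 -10.5 255;0 0 0 -10.5 255;0 0 0 -10.5 255;0 0 0 -10.5 255;0 0 0 -10.5 255;0 0 0 -10.5 255;0 0 0 -10.5 255;0 0 0 -10.5 255;0 0 0 -10.5 255;0 0 0 -10.5 255;0 0 0 -10.5 255;0 0 0 -10.5 255;0 0 0 -10.5 255;0 0 0 -10.5 255"
}}

```text
time: 8.38
position: [0.7571, 0.1095, 0.2023]
tool_rot: [-1.142, -1.309, 1.31]
ft_force: [0.8, 0.6, -1.2]
grip_width: 0.199
```

>>> {"fn": "drive_tool", "kwargs": {
  "increments": "0 0 0 0 255;0 0 0 0 255;0 0 0 0 255"
}}

```text
time: 8.75
position: [0.757, 0.1101, 0.2018]
tool_rot: [-1.145, -1.304, 1.305]
ft_force: [0.3, 1.2, -0.9]
grip_width: 0.199
```

Run:
```python
from h import *
rep(); d=snap('wrist','w2'); s=snap('side','s2');snap('top','t2')
```

```text
t 8.75 p [0.757  0.1101 0.2018] yaw z -3.0115 tilt [ 1.e-04 -4.e-04 -1.e+00] F [ 0.3   1.19 -0.89] T [ 0.085 -0.172 -0.015] grip 0.199 q [ 0.39  0.82 -1.11  1.1   0.71  1.59  1.17]
```

View pics/w2.png

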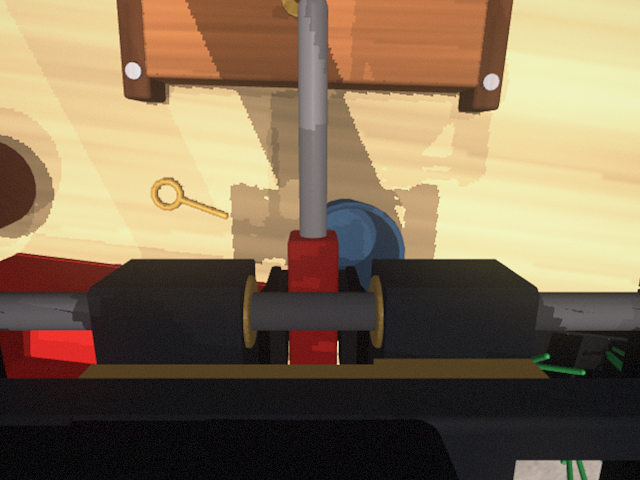

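View pics/s2.png

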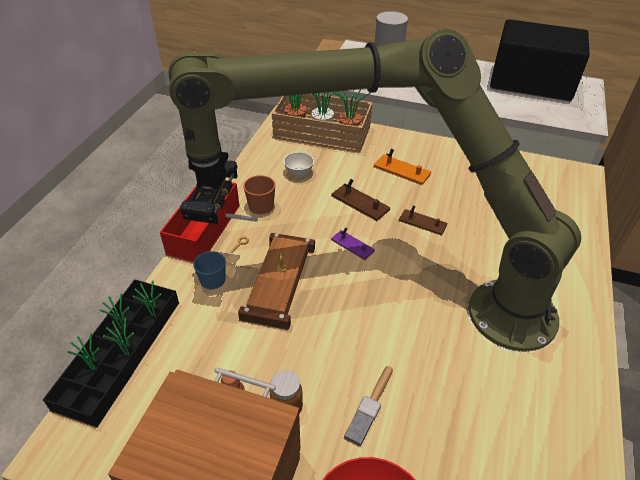

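Run:
```python
from h import *
t=load('top0');s=load('side0')
for n,u,v,h in(('pot_b',245,147,.07),('pot_a',377,146,.085),('bowl',455,169,.05)): print(n,onz(t,u,v,h).round(3))
print('pot_b side',onz(s,210,260,.07).round(3),'pot_a side',onz(s,260,186,.085).round(3))
for n,u,v in(('spare ring',312,158),('spare tip',292,155)): print(n,onz(t,u,v,.003).round(3))
w=load('w2'); print('w pot_b rim centre',onz(w,368,245,.07))
```

```text
pot_b [0.771 0.142 0.07 ]
pot_a [ 0.764 -0.178  0.085]
bowl [ 0.713 -0.374  0.05 ]
pot_b side [0.779 0.133 0.07 ] pot_a side [ 0.765 -0.175  0.085]
spare ring [ 0.759 -0.021  0.003]
spare tip [0.768 0.03  0.003]
w pot_b rim centre [0.76803955 0.15403085 0.07      ]
```

>>> {"fn": "drive_tool", "kwargs": {
  "increments": "13 0 30 0 255;13 0 30 0 255;0 0 0 0 255;0 0 0 0 255"
}}

```text
time: 9.4
position: [0.6948, 0.1273, 0.2017]
tool_rot: [-1.146, -1.305, 1.305]
ft_force: [-0.2, 0.0, -1.1]
grip_width: 0.2
```

Run:
```python
from h import *
rep(); d=snap('wrist','w3')
```

```text
t 9.4 p [0.6948 0.1273 0.2017] yaw z -3.0109 tilt [ 1.e-03 -9.e-04 -1.e+00] F [-0.24  0.01 -1.09] T [ 0.064 -0.201  0.054] grip 0.2 q [ 0.48  0.72 -1.16  1.29  0.66  1.53  1.1 ]
```

View pics/w3.png

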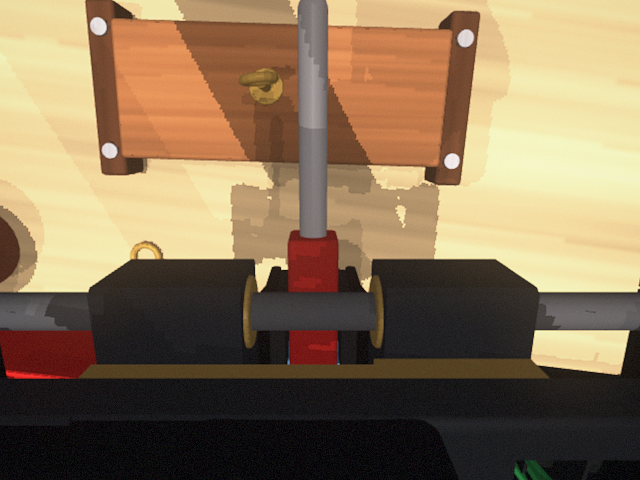

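Run:
```python
from h import *
d=load('w3');x0,y0=220,50
cv2.imwrite('pics/w3c.png',cv2.resize(d['img'][50:120,220:330],None,fx=7,fy=7,interpolation=cv2.INTER_CUBIC)[:,:,::-1])
```

```text
(no output)
```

View pics/w3c.png

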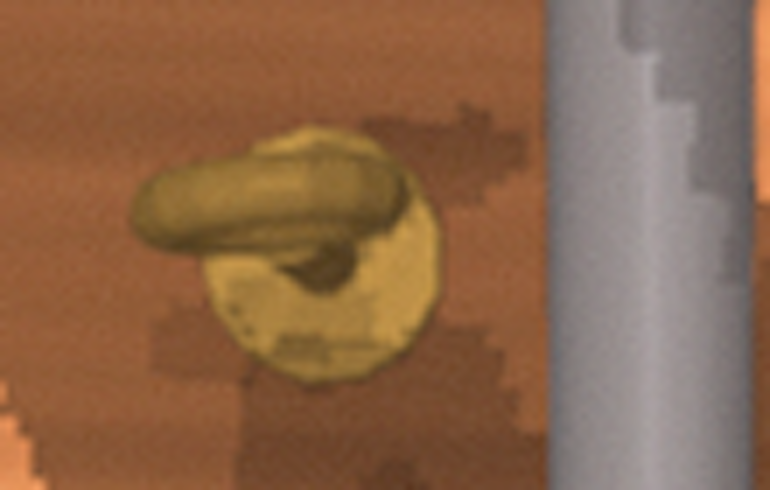

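Run:
```python
from h import *
d=load('w3'); k=lambda x,y:(220+(x+.5)/7-.5,50+(y+.5)/7-.5)
L=onz(d,*k(131,212),.089);Rr=onz(d,*k(408,191),.089);c=onz(d,*k(322,255),.049)
print('L',L,'R',Rr,np.linalg.norm(L-Rr),'mid',(L+Rr)/2,'collar',c)
v=Rr-L; y=np.arctan2(v[1],v[0]); print('loop dir',y,'hole axis',y-np.pi/2,y+np.pi/2)
for f in(1,-1):
  L=onz(d,*k(131,212+4*f),.089);Rr=onz(d,*k(408,191-4*f),.089);v=Rr-L;print(np.arctan2(v[1],v[0])+np.pi/2)
s,p,M=pose();print(proj(d,p+M@[0,-.0187,.110]),proj(d,p+M@[0,-.0187,.105]))
```

```text
L [0.60321186 0.06722658 0.089     ] R [0.59809732 0.09225567 0.089     ] 0.025546307399035673 mid [0.60065459 0.07974113 0.089     ] collar [0.60082369 0.07999328 0.049     ]
loop dir 1.7723650276998326 hole axis 0.20156870090493606 3.343161354494729
3.3699668482861274
3.316205578858452
[311.19650839 -11.71358852] [311.20489401   5.61087122]
```

Run:
```python
from h import *
d=load('w3');s,p,M=pose();im=d['img'].astype(int)
for z in(.04,.055,.07,.085,.1):
    u,v=proj(d,p+M@[0,-.0187,z]); y=int(round(v)); r=im[y,285:345]; g=np.ptp(r,axis=1)<28
    q=np.nonzero(g)[0]; a,b=285+q.min()-.5,285+q.max()+.5
    # width and lateral offset
    o1=M.T@(onz(d,a,v,p[2]+.0187)-p);o2=M.T@(onz(d,b,v,p[2]+.0187)-p)
    print(z,round(u,1),y,a,b,'lat mm',1e3*(o1[0]+o2[0])/2,'w',1e3*(o2[0]-o1[0]), len(q))
s2=load('s2')
```

```text
0.04 311.3 205 299.5 326.5 lat mm 0.6133878836548008 w 9.749487152037489 27
0.055 311.3 163 298.5 326.5 lat mm 0.42931827575911796 w 9.85986300478938 28
0.07 311.3 118 297.5 326.5 lat mm 0.2542032925367983 w 9.952364722155947 29
0.085 311.2 72 298.5 326.5 lat mm 0.4222868117970055 w 9.358504541344137 28
0.1 311.2 23 297.5 327.5 lat mm 0.4187593753895331 w 9.758439526961421 30
```

>>> {"fn": "drive_tool", "kwargs": {
  "increments": "-13 0 -11 0 255;-13 0 -11 -4.1 255;0 45 0 0 255;0 45 0 0 255;0 0 0 0 255;0 0 0 0 255;0 0 0 0 255"
}}

```text
time: 10.32
position: [0.7207, 0.1058, 0.1142]
tool_rot: [-1.108, -1.36, 1.355]
ft_force: [-0.3, 0.6, -0.9]
grip_width: 0.199
```

Run:
```python
from h import *
rep(); d=snap('wrist','w4');d=snap('side','s4');cv2.imwrite('pics/s4c.png',cv2.resize(d['img'][190:330,180:340],None,fx=5,fy=4,interpolation=cv2.INTER_CUBIC)[:,:,::-1])
```

```text
t 10.32 p [0.7207 0.1058 0.1142] yaw z -2.9385 tilt [ 0.0036  0.001  -1.    ] F [-0.3   0.56 -0.88] T [ 0.135 -0.108  0.008] grip 0.199 q [ 0.48  0.83 -1.12  1.33  0.73  1.42  1.17]
```

View pics/w4.png

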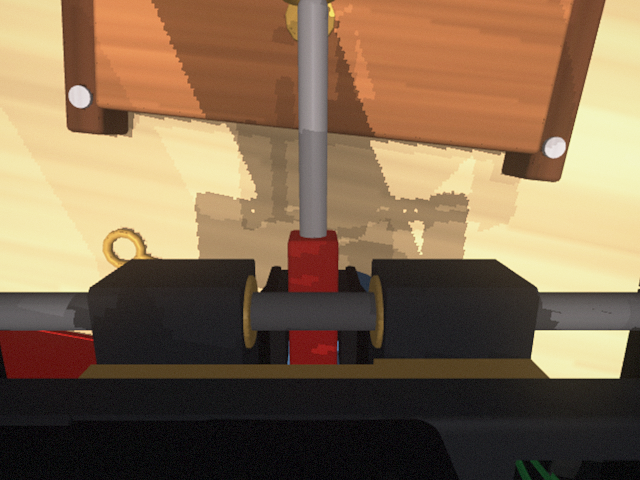

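View pics/s4c.png

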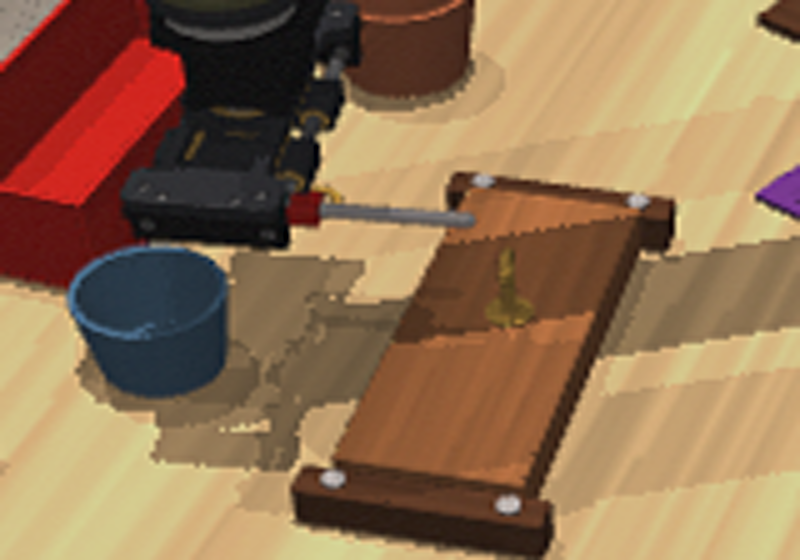

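Run:
```python
from h import *
d=load('w4');s,p,M=pose();im=d['img']
cv2.imwrite('pics/w4c.png',cv2.resize(im[0:60,260:360],None,fx=8,fy=8,interpolation=cv2.INTER_CUBIC)[:,:,::-1])
E4=np.array([.6007,.0798,.089]); print('loop in tool mm',1e3*(M.T@(E4-p)),'collar',1e3*(M.T@(np.array([.6008,.08,.049])-p)))
sd=load('s4')
for z in(.03,.110):print('side proj',z,proj(sd,p+M@[0,-.0185,z]))
print('loop side',proj(sd,E4),'collar',proj(sd,[.6008,.08,.049]))
```

```text
loop in tool mm [ -1.18745543  24.30438561 122.39004778] collar [ -1.00439317  64.3045852  122.36721715]
side proj 0.03 [243.99150488 242.26450329]
side proj 0.11 [275.07279999 245.12852049]
loop side [280.63586608 256.88601881] collar [281.19571242 267.37146925]
```

View pics/w4c.png

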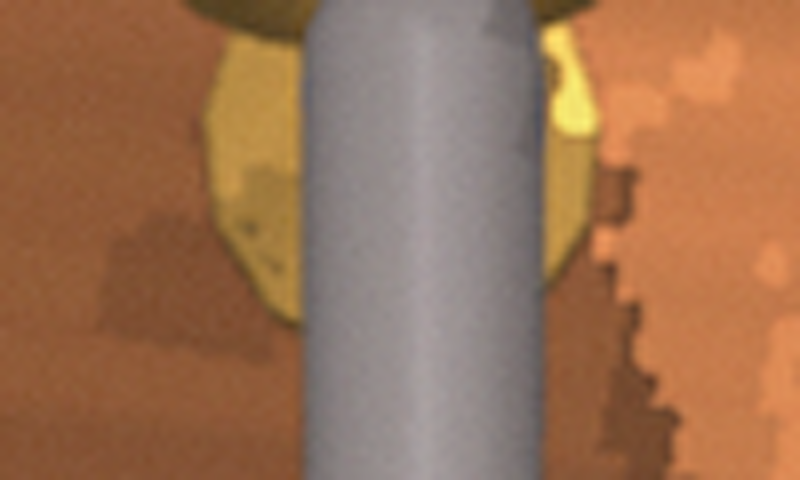

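>>> {"fn": "drive_tool", "kwargs": {
  "increments": "-1.6 15 3 0 255;0 15 0 0 255;0 11 0 0 255;0 0 0 0 255;0 0 0 0 255;0 0 0 0 255;0 0 0 0 255"
}}

```text
time: 11.3
position: [0.7169, 0.1032, 0.071]
tool_rot: [-1.107, -1.358, 1.357]
ft_force: [0.1, 0.1, -0.9]
grip_width: 0.198
```

Run:
```python
from h import *
s,p,M=rep(); d=snap('wrist','w5');cv2.imwrite('pics/w5c.png',cv2.resize(d['img'][0:75,260:360],None,fx=8,fy=8,interpolation=cv2.INTER_CUBIC)[:,:,::-1])
d=snap('side','s5');cv2.imwrite('pics/s5c.png',cv2.resize(d['img'][220:290,230:310],None,fx=8,fy=8,interpolation=cv2.INTER_CUBIC)[:,:,::-1])
E4=np.array([.6007,.0798,.089]); print('loop in tool mm',1e3*(M.T@(E4-p)))
for z in(.03,.110):print('side proj',z,proj(d,p+M@[0,-.0185,z]))
print('loop side',proj(d,E4))
```

```text
t 11.3 p [0.7169 0.1032 0.071 ] yaw z -2.9381 tilt [ 7.e-04  0.e+00 -1.e+00] F [ 0.09  0.06 -0.92] T [ 0.113 -0.148 -0.001] grip 0.198 q [ 0.49  0.86 -1.1   1.38  0.76  1.36  1.16]
loop in tool mm [  0.57735773 -18.0447144  118.53087129]
side proj 0.03 [247.00373293 253.5040672 ]
side proj 0.11 [277.40833822 256.30402741]
loop side [280.63586608 256.88601881]
```

View pics/w5c.png

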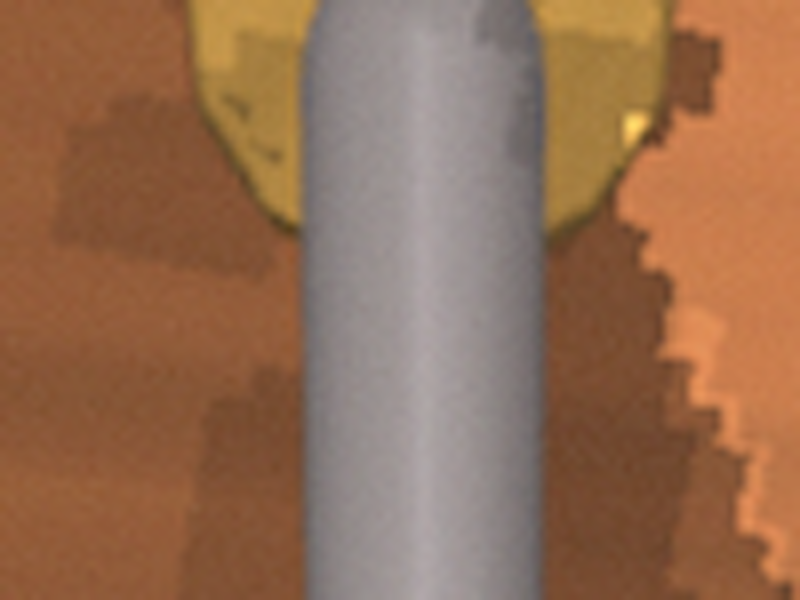

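View pics/s5c.png

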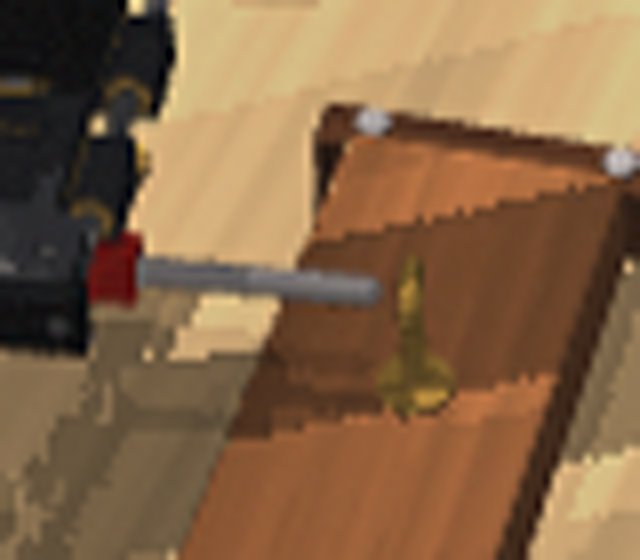

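>>> {"fn": "drive_tool", "kwargs": {
  "increments": "0.3 0.2 4 0 255;0 0 4 0 255;0 0 4 0 255;0 0 3 0 255;0 0 0 0 255;0 0 0 0 255"
}}

```text
time: 12.15
position: [0.702, 0.1003, 0.0704]
tool_rot: [-1.106, -1.358, 1.357]
ft_force: [-0.2, -0.2, -1.0]
grip_width: 0.203
```

Run:
```python
from h import *
s,p,M=rep(); 
d=snap('side','s6');cv2.imwrite('pics/s6c.png',cv2.resize(d['img'][220:290,230:310],None,fx=8,fy=8,interpolation=cv2.INTER_CUBIC)[:,:,::-1])
E4=np.array([.6007,.0798,.089]); print('loop in tool mm',1e3*(M.T@(E4-p)))
```

```text
t 12.15 p [0.702  0.1003 0.0704] yaw z -2.9382 tilt [ 2.e-04 -0.e+00 -1.e+00] F [-0.19 -0.16 -1.01] T [ 0.102 -0.152  0.007] grip 0.203 q [ 0.52  0.83 -1.11  1.42  0.75  1.34  1.15]
loop in tool mm [  0.3760368  -18.65592041 103.35159333]
```

View pics/s6c.png

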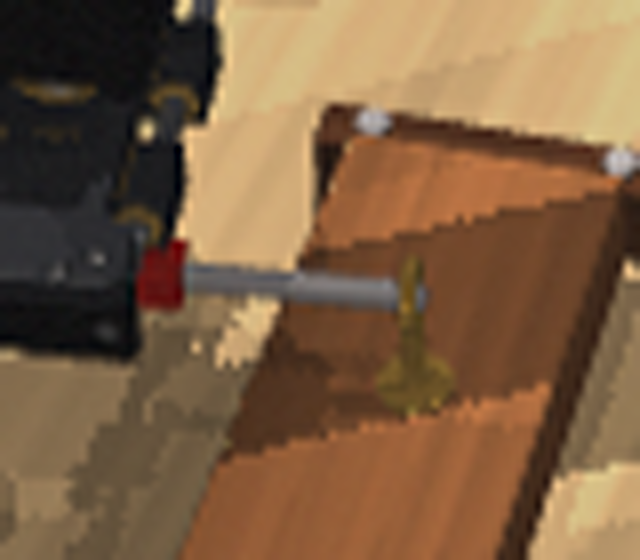

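>>> {"fn": "drive_tool", "kwargs": {
  "increments": "0 0 5 0 255;0 0 5 0 255;0 0 5 0 255;0 0 5 0 255;0 0 6 0 255;0 0 6 0 255;0 0 6 0 255;0 0 0 0 255;0 0 0 0 255;0 0 0 0 255"
}}

```text
time: 13.45
position: [0.6649, 0.0927, 0.0703]
tool_rot: [-1.106, -1.358, 1.357]
ft_force: [-0.3, 0.2, -1.1]
grip_width: 0.205
```

Run:
```python
from h import *
s,p,M=rep(); 
d=snap('side','s7');cv2.imwrite('pics/s7c.png',cv2.resize(d['img'][220:290,230:310],None,fx=8,fy=8,interpolation=cv2.INTER_CUBIC)[:,:,::-1])
snap('wrist','w7')
E4=np.array([.6007,.0798,.089]); print('loop in tool mm',1e3*(M.T@(E4-p)))
```

```text
t 13.45 p [0.6649 0.0927 0.0703] yaw z -2.9383 tilt [ 1.e-04  1.e-04 -1.e+00] F [-0.25  0.16 -1.09] T [ 0.14  -0.21   0.032] grip 0.205 q [ 0.59  0.78 -1.14  1.53  0.73  1.3   1.13]
loop in tool mm [  0.34536314 -18.69419423  65.44838862]
```

View pics/s7c.png

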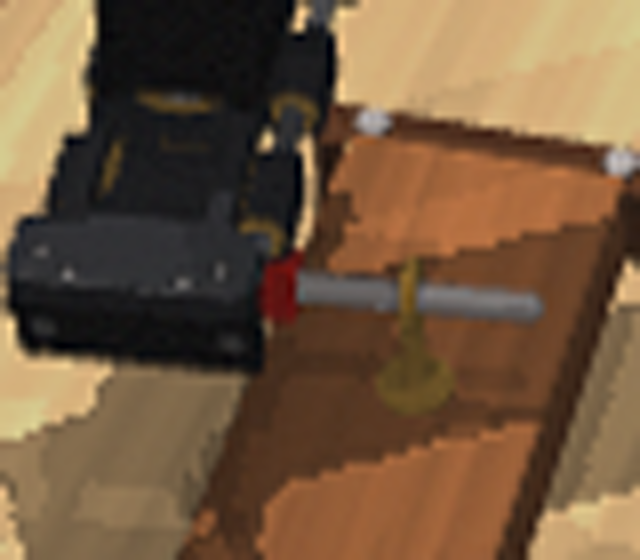

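View pics/w7.png

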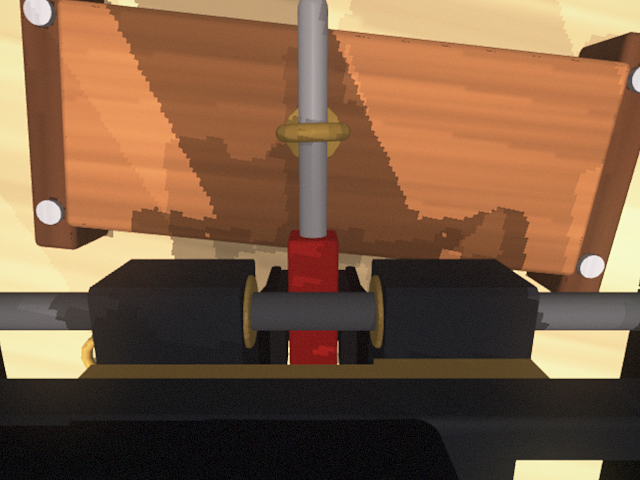

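```bash
cat >> h.py <<'E'
EYE=np.array([.6007,.0798,.089])
def feel(n=4):
    A=[]
    for i in range(n):
        if i: get_image('top')
        s,p,M=pose(); F=s['ft_force'];r=p-EYE; A.append([s['torque'][2],r[0]*F[1]-r[1]*F[0],*F])
    A=np.array(A); m=A.mean(0); q=M.T@(EYE-p)
    print('t %.2f tau %.3f (Tz %.3f, rxF %.3f, sd %.3f) F %s yaw %.3f eye_in_tool %s q %s'%(s['time'],m[0]+m[1],m[0],m[1],(A[:,0]+A[:,1]).std(),m[2:].round(2),np.arctan2(M[1,2],M[0,2])%(2*np.pi),(1e3*q[[0,2]]).round(1),s['joint_positions'].round(2)))
E
python3 -c "
from h import *
feel(4)"
```

```text
t 13.70 tau 0.086 (Tz 0.027, rxF 0.059, sd 0.060) F [-0.36  0.85 -0.69] yaw 3.345 eye_in_tool [ 0.3 65.3] q [ 0.59  0.78 -1.14  1.53  0.73  1.3   1.13]
```

>>> {"fn": "drive_tool", "kwargs": {
  "increments": "-11.3 0 1 10 255;-11.3 0 1 10 255;-11.3 0 1 10 255;0 0 0 0 255;0 0 0 0 255"
}}

```text
time: 14.32
position: [0.6627, 0.0595, 0.0704]
tool_rot: [-1.343, -0.973, 0.973]
ft_force: [-0.1, 0.0, -0.6]
grip_width: 0.2
```

```bash
python3 -c "
from h import *
feel(4);snap('wrist','w8')"
```

```text
t 14.47 tau 0.000 (Tz 0.030, rxF -0.030, sd 0.044) F [-0.19 -0.42 -1.03] yaw 2.824 eye_in_tool [-0.1 65.2] q [ 0.6   0.72 -1.06  1.55  0.64  1.26  0.7 ]
```

View pics/w8.png

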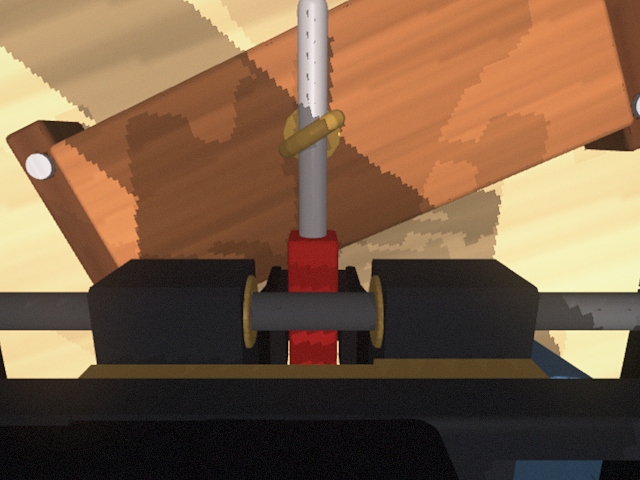

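>>> {"fn": "drive_tool", "kwargs": {
  "increments": "-9.1 0 0.6 8 255;-9.1 0 0.6 8 255;-9.1 0 0.6 8 255;0 0 0 0 255;0 0 0 0 255"
}}

```text
time: 15.15
position: [0.6491, 0.0357, 0.0703]
tool_rot: [-1.471, -0.652, 0.653]
ft_force: [-1.1, -0.8, -0.2]
grip_width: 0.197
```

```bash
python3 -c "
from h import *
feel(5);snap('wrist','w9')"
```

```text
t 15.35 tau 0.010 (Tz 0.080, rxF -0.070, sd 0.023) F [-0.9  -0.62 -0.49] yaw 2.404 eye_in_tool [ 0.2 65.5] q [ 0.62  0.65 -0.99  1.59  0.57  1.22  0.35]
```

View pics/w9.png

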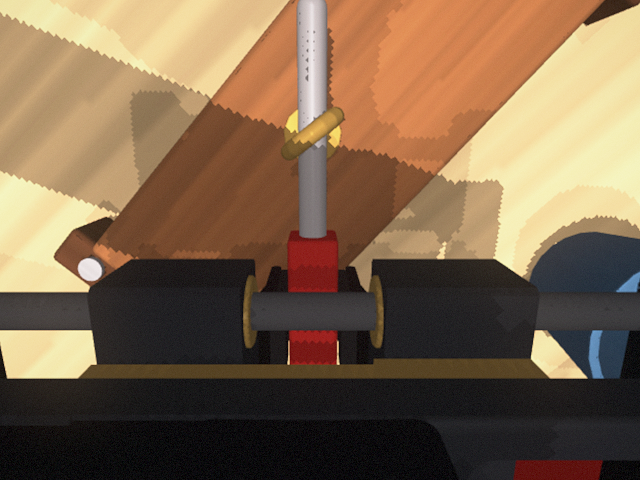

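>>> {"fn": "drive_tool", "kwargs": {
  "increments": "-4.6 0 0.2 4 255;0 0 0 0 255;0 0 0 0 255"
}}

```text
time: 15.78
position: [0.6458, 0.0325, 0.0703]
tool_rot: [-1.487, -0.597, 0.597]
ft_force: [-0.8, -0.8, -1.0]
grip_width: 0.199
```

```bash
python3 -c "
from h import *
feel(5)"
```

```text
t 15.97 tau 0.055 (Tz 0.103, rxF -0.049, sd 0.030) F [-0.81 -0.23 -1.25] yaw 2.333 eye_in_tool [ 0.1 65.5] q [ 0.63  0.63 -0.98  1.6   0.55  1.21  0.29]
```

>>> {"fn": "drive_tool", "kwargs": {
  "increments": "-4.6 0 0.2 4 255;0 0 0 0 255;0 0 0 0 255"
}}

```text
time: 16.35
position: [0.6424, 0.0293, 0.0703]
tool_rot: [-1.502, -0.543, 0.543]
ft_force: [-0.3, 0.5, -0.7]
grip_width: 0.2
```

```bash
python3 -c "
from h import *
feel(5)"
```

```text
t 16.55 tau 0.015 (Tz 0.073, rxF -0.057, sd 0.047) F [-0.79 -0.42 -0.92] yaw 2.263 eye_in_tool [ 0.2 65.5] q [ 0.63  0.62 -0.97  1.61  0.54  1.2   0.24]
```

>>> {"fn": "drive_tool", "kwargs": {
  "increments": "-3.4 0 0.1 3 255;0 0 0 0 255;0 0 0 0 255"
}}

```text
time: 16.92
position: [0.6397, 0.0272, 0.0704]
tool_rot: [-1.512, -0.502, 0.502]
ft_force: [-0.8, 0.6, -0.6]
grip_width: 0.202
```

```bash
python3 -c "
from h import *
feel(4)"
```

```text
t 17.07 tau 0.045 (Tz 0.103, rxF -0.057, sd 0.050) F [-1.15  0.09 -0.85] yaw 2.211 eye_in_tool [ 0.2 65.5] q [ 0.63  0.61 -0.96  1.62  0.53  1.19  0.19]
```

>>> {"fn": "drive_tool", "kwargs": {
  "increments": "-3.4 0 0.1 3 255;0 0 0 0 255;0 0 0 0 255"
}}

```text
time: 17.45
position: [0.6369, 0.0252, 0.0703]
tool_rot: [-1.521, -0.461, 0.461]
ft_force: [-0.9, -0.0, -0.7]
grip_width: 0.197
```

```bash
python3 -c "
from h import *
feel(4)"
```

```text
t 17.60 tau 0.056 (Tz 0.107, rxF -0.051, sd 0.027) F [-0.76 -0.25 -0.79] yaw 2.159 eye_in_tool [ 0.2 65.5] q [ 0.63  0.6  -0.95  1.63  0.52  1.19  0.15]
```

>>> {"fn": "drive_tool", "kwargs": {
  "increments": "-3.4 0 0.1 3 255;0 0 0 0 255;0 0 0 0 255"
}}

```text
time: 17.98
position: [0.634, 0.0234, 0.0703]
tool_rot: [-1.53, -0.42, 0.42]
ft_force: [-0.1, -0.1, -0.9]
grip_width: 0.202
```

```bash
python3 -c "
from h import *
feel(4)"
```

```text
t 18.12 tau 0.108 (Tz 0.123, rxF -0.015, sd 0.045) F [-0.31  0.07 -0.85] yaw 2.106 eye_in_tool [ 0.1 65.6] q [ 0.63  0.59 -0.95  1.64  0.51  1.18  0.1 ]
```

>>> {"fn": "drive_tool", "kwargs": {
  "increments": "-3.4 0 0.1 3 255;0 0 0 0 255;0 0 0 0 255"
}}

```text
time: 18.5
position: [0.6311, 0.0217, 0.0703]
tool_rot: [-1.537, -0.379, 0.379]
ft_force: [-1.0, 0.4, 0.4]
grip_width: 0.204
```

```bash
python3 -c "
from h import *
feel(4)"
```

```text
t 18.65 tau 0.067 (Tz 0.121, rxF -0.054, sd 0.013) F [-0.82 -0.21 -0.92] yaw 2.054 eye_in_tool [ 0.1 65.6] q [ 0.63  0.58 -0.94  1.64  0.5   1.18  0.06]
```

>>> {"fn": "drive_tool", "kwargs": {
  "increments": "-3.4 0 0.1 3 255;0 0 0 0 255;0 0 0 0 255"
}}

```text
time: 19.02
position: [0.628, 0.0202, 0.0703]
tool_rot: [-1.544, -0.338, 0.338]
ft_force: [-1.1, -0.8, 0.1]
grip_width: 0.197
```

```bash
python3 -c "
from h import *
feel(4)"
```

```text
t 19.18 tau 0.036 (Tz 0.098, rxF -0.062, sd 0.054) F [-0.87 -0.36 -0.9 ] yaw 2.002 eye_in_tool [ 0.1 65.6] q [ 0.63  0.57 -0.93  1.65  0.49  1.17  0.01]
```

>>> {"fn": "drive_tool", "kwargs": {
  "increments": "-3.4 0 0.1 3 255;0 0 0 0 255;0 0 0 0 255"
}}

```text
time: 19.55
position: [0.6249, 0.0188, 0.0703]
tool_rot: [-1.551, -0.297, 0.297]
ft_force: [-0.9, -1.2, -0.8]
grip_width: 0.202
```

```bash
python3 -c "
from h import *
feel(4)"
```

```text
t 19.70 tau 0.039 (Tz 0.105, rxF -0.066, sd 0.025) F [-0.81 -0.68 -0.94] yaw 1.949 eye_in_tool [ 0.  65.6] q [ 0.63  0.56 -0.92  1.66  0.48  1.16 -0.03]
```

>>> {"fn": "drive_tool", "kwargs": {
  "increments": "-3.4 0 0.1 3 255;0 0 0 0 255;0 0 0 0 255"
}}

```text
time: 20.08
position: [0.6217, 0.0176, 0.0703]
tool_rot: [-1.556, -0.256, 0.256]
ft_force: [-0.7, -0.5, -0.3]
grip_width: 0.199
```

```bash
python3 -c "
from h import *
feel(4);snap('wrist','w10')"
```

```text
t 20.23 tau 0.068 (Tz 0.131, rxF -0.064, sd 0.029) F [-0.7  -0.96 -1.25] yaw 1.897 eye_in_tool [ 0.  65.6] q [ 0.63  0.55 -0.92  1.67  0.47  1.16 -0.08]
```

View pics/w10.png

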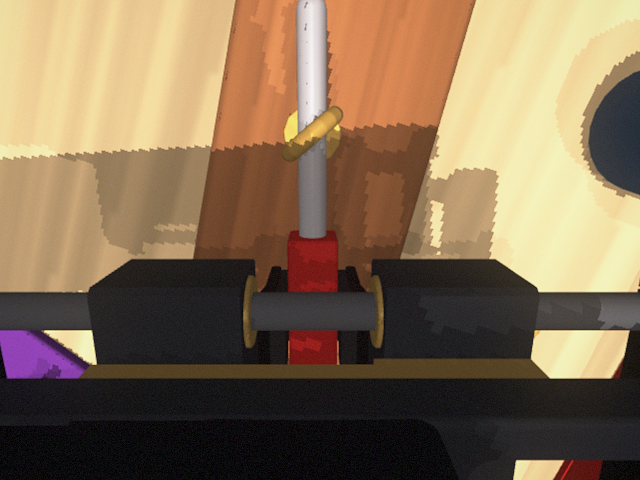

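>>> {"fn": "drive_tool", "kwargs": {
  "increments": "-3.4 0 0.1 3 255;0 0 0 0 255;0 0 0 0 255"
}}

```text
time: 20.65
position: [0.6184, 0.0166, 0.0703]
tool_rot: [-1.56, -0.215, 0.215]
ft_force: [-1.3, -1.1, -1.3]
grip_width: 0.196
```

```bash
python3 -c "
from h import *
feel(4)"
```

```text
t 20.80 tau 0.056 (Tz 0.116, rxF -0.060, sd 0.030) F [-0.51 -1.53 -0.57] yaw 1.844 eye_in_tool [-0.  65.6] q [ 0.63  0.54 -0.91  1.68  0.46  1.15 -0.12]
```

>>> {"fn": "drive_tool", "kwargs": {
  "increments": "-3.4 0 0.1 3 255;0 0 0 0 255;0 0 0 0 255"
}}

```text
time: 21.18
position: [0.6152, 0.0158, 0.0703]
tool_rot: [-1.564, -0.174, 0.174]
ft_force: [-0.7, -1.9, -0.9]
grip_width: 0.198
```

```bash
python3 -c "
from h import *
feel(4)"
```

```text
t 21.32 tau 0.066 (Tz 0.140, rxF -0.074, sd 0.048) F [-0.76 -1.78 -0.76] yaw 1.792 eye_in_tool [-0.  65.6] q [ 0.63  0.53 -0.9   1.69  0.45  1.15 -0.17]
```

>>> {"fn": "drive_tool", "kwargs": {
  "increments": "-2.3 0 0 2 255;0 0 0 0 255;0 0 0 0 255"
}}

```text
time: 21.7
position: [0.6128, 0.0153, 0.0703]
tool_rot: [-1.566, -0.146, 0.146]
ft_force: [-0.8, -1.7, -0.8]
grip_width: 0.202
```

```bash
python3 -c "
from h import *
feel(5)"
```

```text
t 21.90 tau 0.038 (Tz 0.101, rxF -0.063, sd 0.036) F [-0.63 -1.83 -0.83] yaw 1.757 eye_in_tool [-0.  65.6] q [ 0.63  0.52 -0.9   1.69  0.44  1.14 -0.2 ]
```

Still only drag. Continuing.

>>> {"fn": "drive_tool", "kwargs": {
  "increments": "-3.4 0 0.1 3 255;0 0 0 0 255;0 0 0 0 255"
}}

```text
time: 22.28
position: [0.6095, 0.0148, 0.0704]
tool_rot: [-1.568, -0.106, 0.106]
ft_force: [0.4, -2.3, 0.3]
grip_width: 0.2
```

```bash
python3 -c "
from h import *
feel(4)"
```

```text
t 22.43 tau 0.090 (Tz 0.132, rxF -0.041, sd 0.046) F [-0.39 -1.8  -0.18] yaw 1.705 eye_in_tool [-0.  65.6] q [ 0.63  0.51 -0.89  1.7   0.43  1.14 -0.24]
```

>>> {"fn": "drive_tool", "kwargs": {
  "increments": "-3.4 0 0.1 3 255;0 0 0 0 255;0 0 0 0 255"
}}

```text
time: 22.8
position: [0.6061, 0.0144, 0.0703]
tool_rot: [-1.57, -0.064, 0.065]
ft_force: [-0.7, -1.4, -0.5]
grip_width: 0.198
```

```bash
python3 -c "
from h import *
feel(4)"
```

```text
t 22.95 tau 0.017 (Tz 0.096, rxF -0.078, sd 0.030) F [-1.05 -1.81 -0.84] yaw 1.653 eye_in_tool [-0.1 65.6] q [ 0.63  0.5  -0.88  1.71  0.42  1.13 -0.29]
```

>>> {"fn": "drive_tool", "kwargs": {
  "increments": "-3.4 0 0.1 3 255;0 0 0 0 255;0 0 0 0 255"
}}

```text
time: 23.32
position: [0.6028, 0.0142, 0.0703]
tool_rot: [-1.571, -0.023, 0.023]
ft_force: [-0.3, -1.8, -0.9]
grip_width: 0.204
```

```bash
python3 -c "
from h import *
feel(4)"
```

```text
t 23.48 tau 0.083 (Tz 0.151, rxF -0.068, sd 0.052) F [-0.97 -2.07 -0.83] yaw 1.600 eye_in_tool [-0.1 65.6] q [ 0.63  0.49 -0.87  1.72  0.41  1.13 -0.34]
```

>>> {"fn": "drive_tool", "kwargs": {
  "increments": "-3.4 0 0.1 3 255;0 0 0 0 255;0 0 0 0 255"
}}

```text
time: 23.85
position: [0.5993, 0.0142, 0.0703]
tool_rot: [-1.571, 0.018, -0.018]
ft_force: [-0.3, -3.2, 0.5]
grip_width: 0.202
```

```bash
python3 -c "
from h import *
feel(4)"
```

```text
t 24.00 tau 0.070 (Tz 0.124, rxF -0.054, sd 0.029) F [-0.88 -2.36 -0.38] yaw 1.548 eye_in_tool [-0.1 65.6] q [ 0.63  0.48 -0.87  1.73  0.4   1.12 -0.38]
```

>>> {"fn": "drive_tool", "kwargs": {
  "increments": "-3.4 0 0 3 255;0 0 0 0 255;0 0 0 0 255"
}}

```text
time: 24.38
position: [0.5959, 0.0144, 0.0703]
tool_rot: [-1.57, 0.059, -0.059]
ft_force: [-1.3, -3.5, -1.2]
grip_width: 0.201
```

```bash
python3 -c "
from h import *
feel(4)"
```

```text
t 24.52 tau 0.079 (Tz 0.123, rxF -0.044, sd 0.022) F [-0.91 -3.19 -0.86] yaw 1.495 eye_in_tool [-0.1 65.6] q [ 0.62  0.47 -0.86  1.74  0.39  1.12 -0.43]
```

>>> {"fn": "drive_tool", "kwargs": {
  "increments": "-3.4 0 -0.2 3 255;0 0 0 0 255;0 0 0 0 255"
}}

```text
time: 24.9
position: [0.5925, 0.0147, 0.0703]
tool_rot: [-1.568, 0.1, -0.1]
ft_force: [-1.5, -2.9, -1.1]
grip_width: 0.2
```

```bash
python3 -c "
from h import *
feel(4)"
```

```text
t 25.05 tau 0.040 (Tz 0.121, rxF -0.081, sd 0.012) F [-1.5  -2.05 -1.01] yaw 1.443 eye_in_tool [-0.2 65.6] q [ 0.62  0.46 -0.85  1.75  0.38  1.11 -0.48]
```

>>> {"fn": "drive_tool", "kwargs": {
  "increments": "-3.4 0 0 3 255;0 0 0 0 255;0 0 0 0 255"
}}

```text
time: 25.42
position: [0.5892, 0.0151, 0.0703]
tool_rot: [-1.566, 0.141, -0.141]
ft_force: [-1.7, -2.6, -0.7]
grip_width: 0.201
```

```bash
python3 -c "
from h import *
feel(4);snap('wrist','w11');snap('side','s11')"
```

```text
t 25.57 tau 0.077 (Tz 0.134, rxF -0.057, sd 0.042) F [-1.18 -1.66 -1.02] yaw 1.391 eye_in_tool [-0.2 65.7] q [ 0.62  0.45 -0.84  1.75  0.37  1.11 -0.52]
```

View pics/w11.png

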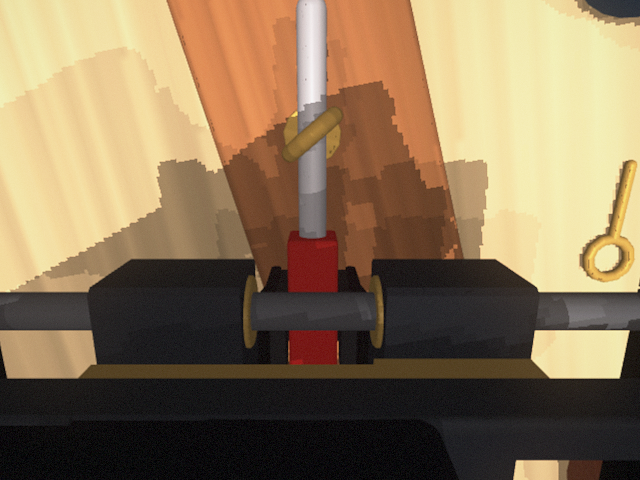

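>>> {"fn": "drive_tool", "kwargs": {
  "increments": "-3.4 0 0.1 3 255;0 0 0 0 255;0 0 0 0 255"
}}

```text
time: 26.05
position: [0.5858, 0.0158, 0.0703]
tool_rot: [-1.563, 0.182, -0.182]
ft_force: [-1.0, -0.7, -1.3]
grip_width: 0.197
```

```bash
python3 -c "
from h import *
feel(4)"
```

```text
t 26.20 tau 0.102 (Tz 0.160, rxF -0.058, sd 0.009) F [-1.06 -0.68 -0.75] yaw 1.339 eye_in_tool [-0.2 65.7] q [ 0.62  0.44 -0.84  1.76  0.36  1.1  -0.57]
```

>>> {"fn": "drive_tool", "kwargs": {
  "increments": "-2.3 0 0 2 255;0 0 0 0 255;0 0 0 0 255"
}}

```text
time: 26.58
position: [0.5836, 0.0164, 0.0703]
tool_rot: [-1.56, 0.21, -0.21]
ft_force: [-1.0, 0.2, -0.4]
grip_width: 0.199
```

```bash
python3 -c "
from h import *
feel(4)"
```

```text
t 26.73 tau 0.072 (Tz 0.133, rxF -0.061, sd 0.031) F [-0.91  0.15 -1.1 ] yaw 1.303 eye_in_tool [-0.2 65.8] q [ 0.61  0.43 -0.83  1.77  0.35  1.1  -0.6 ]
```

>>> {"fn": "drive_tool", "kwargs": {
  "increments": "-3.4 0 0.1 3 255;0 0 0 0 255;0 0 0 0 255"
}}

```text
time: 27.1
position: [0.5803, 0.0172, 0.0703]
tool_rot: [-1.556, 0.251, -0.251]
ft_force: [-1.3, 0.9, -1.2]
grip_width: 0.2
```

```bash
python3 -c "
from h import *
feel(4)"
```

```text
t 27.25 tau -0.002 (Tz 0.112, rxF -0.114, sd 0.034) F [-1.67  0.47 -0.58] yaw 1.251 eye_in_tool [-0.3 65.8] q [ 0.61  0.42 -0.82  1.78  0.34  1.1  -0.65]
```

>>> {"fn": "drive_tool", "kwargs": {
  "increments": "-3.6 0 0.1 3 255;0 0 0 0 255;0 0 0 0 255"
}}

```text
time: 27.62
position: [0.5771, 0.0184, 0.0703]
tool_rot: [-1.551, 0.291, -0.292]
ft_force: [-0.5, 0.3, -1.2]
grip_width: 0.201
```

```bash
python3 -c "
from h import *
feel(4)"
```

```text
t 27.77 tau 0.070 (Tz 0.132, rxF -0.062, sd 0.019) F [-0.88  0.35 -0.98] yaw 1.199 eye_in_tool [-0.3 65.8] q [ 0.6   0.41 -0.82  1.79  0.33  1.09 -0.7 ]
```

>>> {"fn": "drive_tool", "kwargs": {
  "increments": "-3.6 0 0.1 3 255;0 0 0 0 255;0 0 0 0 255"
}}

```text
time: 28.15
position: [0.5738, 0.0197, 0.0704]
tool_rot: [-1.545, 0.332, -0.333]
ft_force: [-0.3, -0.1, -1.1]
grip_width: 0.204
```

```bash
python3 -c "
from h import *
feel(4)"
```

```text
t 28.30 tau 0.111 (Tz 0.111, rxF 0.000, sd 0.053) F [ 0.05  0.11 -1.43] yaw 1.146 eye_in_tool [-0.2 65.8] q [ 0.6   0.4  -0.81  1.79  0.32  1.09 -0.75]
```

>>> {"fn": "drive_tool", "kwargs": {
  "increments": "-3.4 0 0.1 3 255;0 0 0 0 255;0 0 0 0 255"
}}

```text
time: 28.68
position: [0.5708, 0.0212, 0.0704]
tool_rot: [-1.538, 0.373, -0.374]
ft_force: [0.2, 0.3, -1.5]
grip_width: 0.201
```

```bash
python3 -c "
from h import *
feel(4)"
```

```text
t 28.82 tau 0.128 (Tz 0.132, rxF -0.004, sd 0.050) F [ 0.17  0.46 -1.32] yaw 1.094 eye_in_tool [-0.3 65.8] q [ 0.59  0.39 -0.8   1.8   0.31  1.08 -0.8 ]
```

>>> {"fn": "drive_tool", "kwargs": {
  "increments": "-3.4 0 0.1 3 255;0 0 0 0 255;0 0 0 0 255"
}}

```text
time: 29.2
position: [0.5679, 0.0226, 0.0704]
tool_rot: [-1.531, 0.414, -0.415]
ft_force: [1.5, -1.7, -1.7]
grip_width: 0.2
```

```bash
python3 -c "
from h import *
feel(4)"
```

```text
t 29.35 tau 0.369 (Tz 0.260, rxF 0.109, sd 0.053) F [ 1.32 -1.03 -1.76] yaw 1.042 eye_in_tool [-0.5 65.9] q [ 0.59  0.38 -0.8   1.81  0.31  1.08 -0.85]
```

```bash
python3 -c "
from h import *
feel(10);snap('wrist','w12')"
```

```text
t 29.80 tau 0.407 (Tz 0.244, rxF 0.163, sd 0.041) F [ 2.07 -1.36 -1.51] yaw 1.041 eye_in_tool [-0.4 65.9] q [ 0.59  0.38 -0.8   1.81  0.31  1.08 -0.85]
```

>>> {"fn": "drive_tool", "kwargs": {
  "increments": "5.7 0 0.3 -5 255;8 0 0.5 -7 255;9.1 0 0.6 -8 255;9.1 0 0.6 -8 255;9.1 0 0.6 -8 255;0 0 0 0 255;0 0 0 0 255;0 0 0 0 255"
}}

```text
time: 30.85
position: [0.6066, 0.0144, 0.0703]
tool_rot: [-1.57, -0.076, 0.077]
ft_force: [-0.2, -0.2, -1.1]
grip_width: 0.204
```

```bash
python3 -c "
from h import *
feel(4);snap('wrist','w13');d=snap('side','s13');cv2.imwrite('pics/s13c.png',cv2.resize(d['img'][200:320,230:390],None,fx=5,fy=5,interpolation=cv2.INTER_CUBIC)[:,:,::-1])"
```

```text
t 31.00 tau 0.006 (Tz 0.011, rxF -0.005, sd 0.027) F [-0.05 -0.24 -0.99] yaw 1.669 eye_in_tool [ 0.3 65.9] q [ 0.63  0.5  -0.88  1.71  0.42  1.13 -0.28]
```

View pics/w13.png

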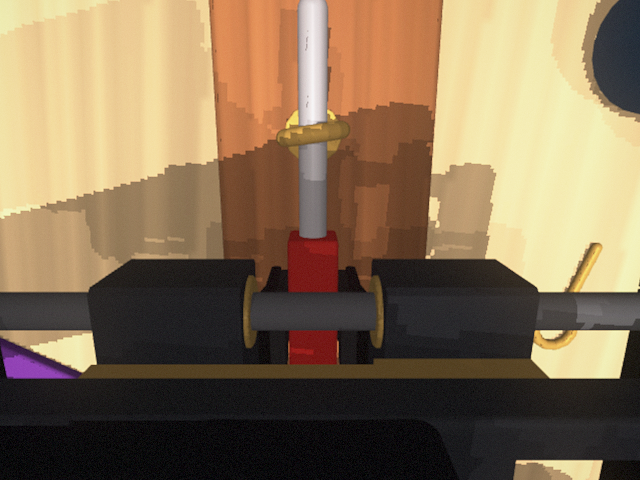

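View pics/s13c.png

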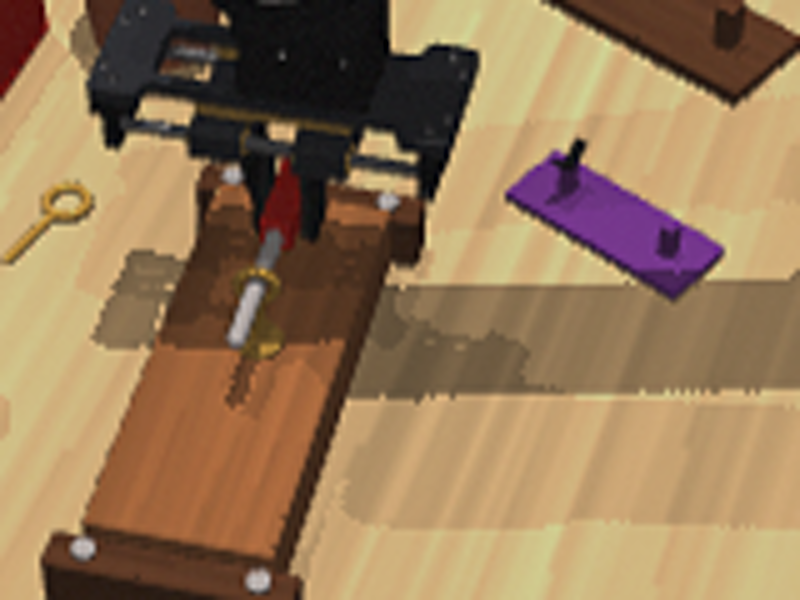

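>>> {"fn": "drive_tool", "kwargs": {
  "increments": "7.1 0 0.4 -6 255;0 0 0 0 255;0 0 0 0 255;0 0 -4 0 255;0 0 -5 0 255;0 0 -5 0 255;0 0 0 0 255"
}}

```text
time: 31.98
position: [0.617, 0.0006, 0.0702]
tool_rot: [-1.565, -0.158, 0.159]
ft_force: [-0.5, 0.4, -0.0]
grip_width: 0.196
```

```bash
python3 -c "
from h import *
feel(3);snap('wrist','w14')"
```

```text
t 32.08 tau 0.007 (Tz 0.009, rxF -0.002, sd 0.029) F [-0.09  0.3  -0.59] yaw 1.774 eye_in_tool [-0.1 79.9] q [ 0.65  0.53 -0.89  1.68  0.44  1.15 -0.16]
```

View pics/w14.png

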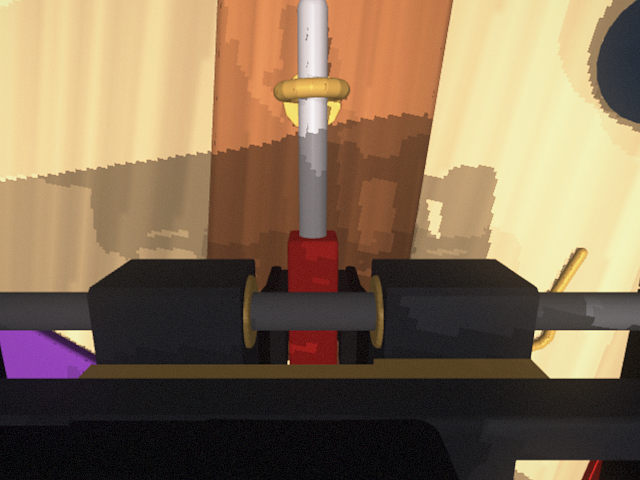

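>>> {"fn": "drive_tool", "kwargs": {
  "increments": "0 0 -6 0 255;0 0 -7 0 255;0 0 -7 0 255;0 0 -7 0 255;0 0 -7 0 255;0 0 -8 0 255;0 0 -10 0 255;0 0 0 0 255;0 0 0 0 255"
}}

```text
time: 33.25
position: [0.6274, -0.049, 0.0703]
tool_rot: [-1.565, -0.16, 0.16]
ft_force: [0.2, -0.4, -0.5]
grip_width: 0.199
```

```bash
python3 -c "
from h import *
feel(3);d=snap('side','s15');cv2.imwrite('pics/s15c.png',cv2.resize(d['img'][180:320,230:390],None,fx=5,fy=4,interpolation=cv2.INTER_CUBIC)[:,:,::-1])"
```

```text
t 33.35 tau 0.066 (Tz -0.007, rxF 0.073, sd 0.063) F [ 0.53  0.16 -0.74] yaw 1.775 eye_in_tool [ -0.  131.2] q [ 0.71  0.55 -0.88  1.65  0.45  1.16 -0.08]
```

View pics/s15c.png

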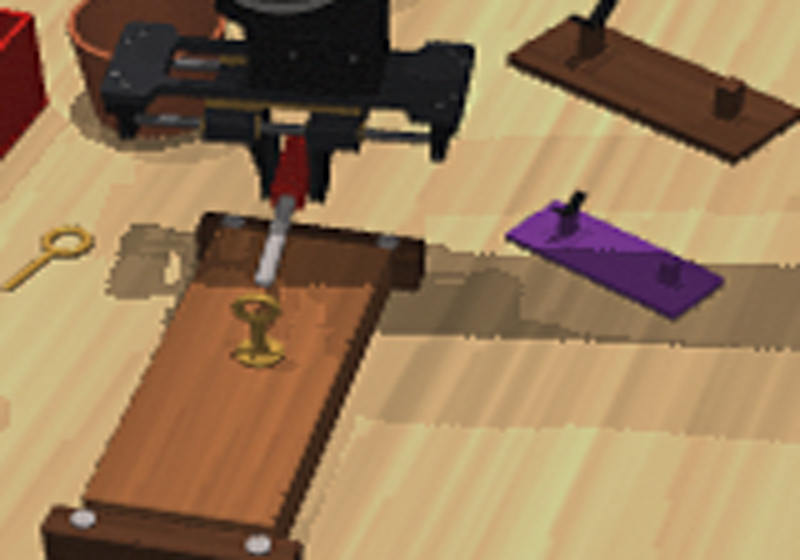

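>>> {"fn": "drive_tool", "kwargs": {
  "increments": "0 -30 0 0 255;0 -50 0 0 255;0 -50 0 0 255;-36.1 0 -32.2 0 255;-36.1 0 -32.2 0 255;-36.1 0 -32.2 0 255;-36.1 0 -32.2 0 255;-36.1 0 -32.2 0 255;-36.1 0 -32.2 0 255;0 0 0 0 255"
}}

```text
time: 34.65
position: [0.4513, -0.2865, 0.2001]
tool_rot: [-1.567, -0.152, 0.155]
ft_force: [-0.1, 0.8, -0.8]
grip_width: 0.201
```

>>> {"fn": "drive_tool", "kwargs": {
  "increments": "0 0 0 10.4 255;0 0 0 10.4 255;0 0 0 10.4 255;0 0 0 10.4 255;0 0 0 10.4 255;0 0 0 10.4 255;0 0 0 10.4 255;0 0 0 10.4 255;0 0 0 10.4 255;0 0 0 10.4 255;0 0 0 10.4 255;0 0 0 9.8 255;0 0 0 0 255;0 0 0 0 255;0 0 0 0 255"
}}

```text
time: 36.52
position: [0.4545, -0.282, 0.2003]
tool_rot: [-0.998, 1.491, -1.491]
ft_force: [-0.6, -0.1, -0.8]
grip_width: 0.2
```

```bash
python3 -c "
from h import *
s,p,M=rep();T=np.array([.4543,-.2820,.0315]);print('delta tool mm',1e3*(M.T@(T-p)),'turn deg',np.degrees(np.arctan2(M[1,2],M[0,2])+.3917))
d=snap('wrist','w16')"
```

```text
t 36.52 p [ 0.4545 -0.282   0.2003] yaw z -0.3914 tilt [ 0. -0. -1.] F [-0.58 -0.07 -0.78] T [0.04  0.003 0.047] grip 0.2 q [ 1.16  0.14 -0.7   1.75  0.09  1.29 -1.53]
delta tool mm [ 9.29602684e-02  1.68846140e+02 -1.86448173e-01] turn deg 0.01673044586915718
```

View pics/w16.png

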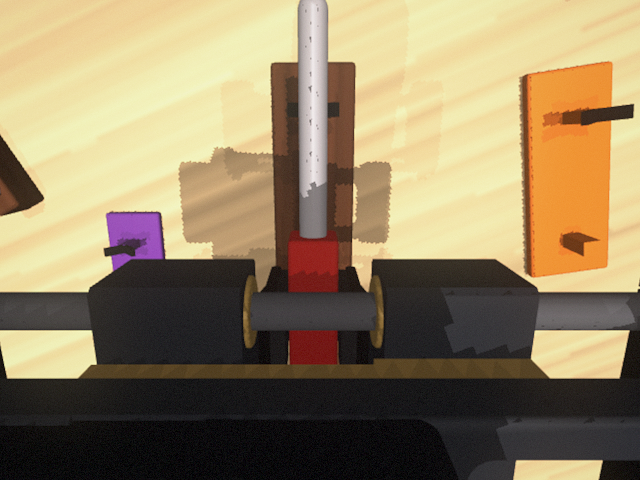

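>>> {"fn": "drive_tool", "kwargs": {
  "increments": "0 50 0 0 255;0 50 0 0 255;0 40 0 0 255;0 16 0 0 255;0 8 0 0 255;0 4 0 0 255;0 0 0 0 255;0 0 0 0 255;0 0 0 0 255"
}}

```text
time: 37.7
position: [0.4547, -0.2826, 0.033]
tool_rot: [-0.997, 1.492, -1.494]
ft_force: [-0.4, 0.6, -1.5]
grip_width: 0.2
```

```bash
python3 -c "
from h import *
s,p,M=rep();feel(4)"
```

```text
t 37.7 p [ 0.4547 -0.2826  0.033 ] yaw z -0.3934 tilt [ 8.e-04 -9.e-04 -1.e+00] F [-0.44  0.61 -1.55] T [ 0.101 -0.03  -0.009] grip 0.2 q [ 1.09  0.33 -0.67  1.92  0.24  0.97 -1.65]
t 37.85 tau -0.113 (Tz -0.001, rxF -0.111, sd 0.142) F [-0.17  0.33 -1.01] yaw 5.890 eye_in_tool [-390.6   -3.8] q [ 1.09  0.33 -0.67  1.92  0.24  0.97 -1.65]
```

>>> {"fn": "drive_tool", "kwargs": {
  "increments": "0 0.7 0 0 255;0 0 0 0 255;0 0 0 0 255"
}}

```text
time: 38.22
position: [0.4545, -0.2823, 0.0317]
tool_rot: [-0.997, 1.493, -1.493]
ft_force: [-0.0, 0.2, -0.7]
grip_width: 0.199
```

```bash
python3 -c "
from h import *
s,p,M=rep();feel(4);d=snap('side','s17');cv2.imwrite('pics/s17c.png',cv2.resize(d['img'][150:230,310:410],None,fx=7,fy=7,interpolation=cv2.INTER_CUBIC)[:,:,::-1])"
```

```text
t 38.23 p [ 0.4545 -0.2823  0.0317] yaw z -0.3934 tilt [ 2.e-04 -1.e-04 -1.e+00] F [-0.    0.16 -0.72] T [ 0.052 -0.047  0.064] grip 0.199 q [ 1.09  0.33 -0.67  1.92  0.25  0.97 -1.65]
t 38.38 tau 0.142 (Tz 0.059, rxF 0.084, sd 0.128) F [ 0.32  0.23 -0.28] yaw 5.890 eye_in_tool [-390.4   -3.7] q [ 1.09  0.33 -0.67  1.92  0.25  0.97 -1.65]
```

View pics/s17c.png

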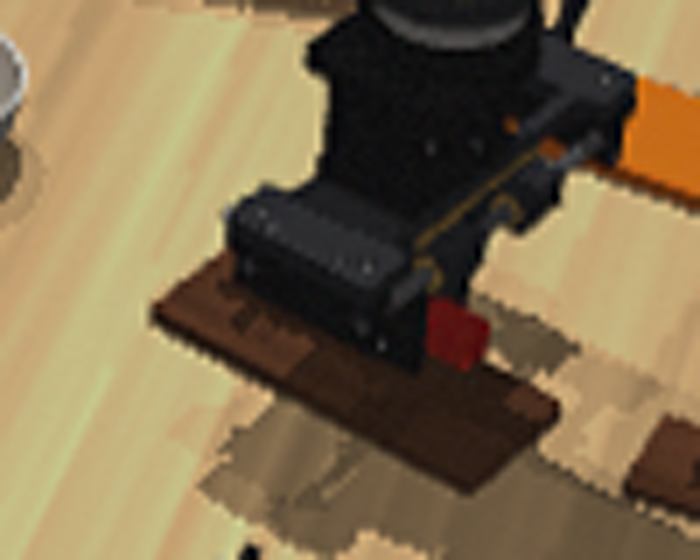

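>>> {"fn": "drive_tool", "kwargs": {
  "increments": "0 0.3 0 0 255;0 0 0 0 255;0 0 0 0 180;0 0 0 0 120;0 0 0 0 60;0 0 0 0 0;0 0 0 0 0;0 0 0 0 0;0 0 0 0 0;0 0 0 0 0;0 0 0 0 0",
  "squeeze": 10
}}

```text
time: 39.8
position: [0.4544, -0.2823, 0.0314]
tool_rot: [-0.997, 1.493, -1.493]
ft_force: [0.2, -0.5, 0.3]
grip_width: 0.993
```

```bash
python3 -c "
from h import *
s,p,M=rep()"
```

```text
t 39.8 p [ 0.4544 -0.2823  0.0314] yaw z -0.3934 tilt [-0.e+00 -1.e-04 -1.e+00] F [ 0.21 -0.52  0.31] T [ 0.034 -0.026  0.001] grip 0.993 q [ 1.09  0.33 -0.67  1.92  0.25  0.97 -1.65]
```

Open. I'll rise straight up, to the same pose as picture w1 so I can compare.

>>> {"fn": "drive_tool", "kwargs": {
  "increments": "0 -10 0 0 0;0 -40 0 0 0;0 -40 0 0 0;0 -41 0 0 0;0 0 0 0 0;0 0 0 0 0;0 0 0 0 0"
}}

```text
time: 40.67
position: [0.4535, -0.2819, 0.1612]
tool_rot: [-0.997, 1.495, -1.491]
ft_force: [-0.3, -0.3, 0.8]
grip_width: 1.003
```

Run:
```python
from h import *
rep(); d=snap('wrist','w18');snap('side','s18');snap('top','t18')
im=d['img'].astype(int)
front=onz(d,312.5,190,.059)
m=((im[...,0]>110)&(im[...,1]<60)&(im[...,2]<60)).astype(np.uint8)
n,l,st,c=cv2.connectedComponentsWithStats(m);i=1+np.argmax(st[1:,4]);print(st[i])
ys,xs=np.nonzero(l==i);P=[]
for y in range(st[i][1]+4,min(st[i][1]+st[i][3]-2,272),8): P.append(onz(d,xs[ys==y].mean(),y,.059))
P=np.array(P);f=np.polyfit(P[:,0],P[:,1],1);print('handle yaw',np.arctan(f[0]),'front',onz(d,xs[ys==st[i][1]+1].mean(),st[i][1],.059))
t=load('s18');cv2.imwrite('pics/s18c.png',cv2.resize(t['img'][160:330,230:400],None,fx=4,fy=3.5,interpolation=cv2.INTER_CUBIC)[:,:,::-1])
```

```text
t 40.67 p [ 0.4535 -0.2819  0.1612] yaw z -0.3935 tilt [-0.0018  0.0013 -1.    ] F [-0.26 -0.28  0.82] T [ 0.079  0.037 -0.034] grip 1.003 q [ 1.15  0.17 -0.71  1.8   0.12  1.22 -1.55]
[ 301  189   25   72 1738]
handle yaw -0.3892144039955447 front [ 0.48198458 -0.29290259  0.059     ]
```

View pics/w18.png

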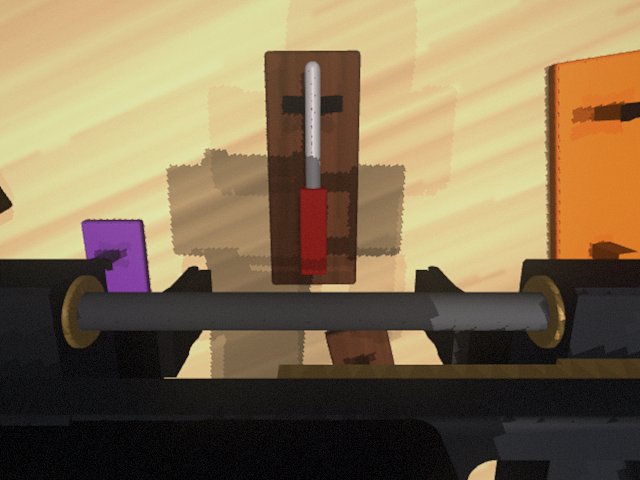

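View pics/s18.png

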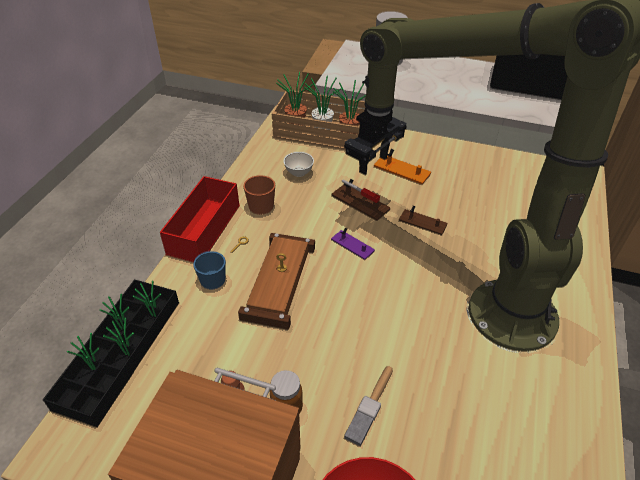

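View pics/s18c.png

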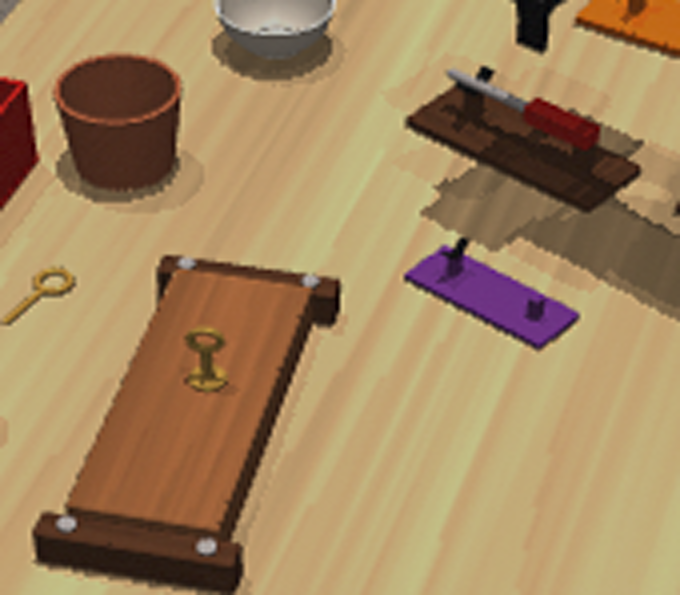

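```bash
python3 -c "
from h import *
print(workorder.close_job())"
```

```text
the job is handed in; nothing more can be done
None
```

The eye is snug on the board, the bar is back on its stand as it was, and the job was handed in at about 41 s; no verdict is given.

- **Turning:** I took the bar by its handle, slid it through the loop from the far side and turned the eye clockwise about 1.57 rad. Drag read about 0.05 to 0.13 N m. In the last 3° step it rose sharply, so I stopped there.
- **Tightness:** After stopping, my two averaged readings were 0.37 and 0.41 N m. The stiffness you gave allows at most about 0.33 N m for one 3° step past contact, so these disagree slightly. The readings carry a bias of roughly 0.03 to 0.05 N m. Either way it is at the upper end of snug and clear of 0.55 N m.
- **Bar returned:** I freed the bar, drew it out along the hole with no notable force and laid it back. The wrist picture puts the handle front within about 0.6 mm of its first position and its yaw within about 0.002 rad.
- **Surroundings:** In the last side picture the eye stands upright, and the pots, bowl, spare eye and brush look unmoved (checked by eye only). The gripper hung open above the stand, touching nothing.

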